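# Reload the coffee machine's tablet tube

## Robot

A 6-joint arm with a two-finger parallel gripper is mounted at the origin on the work surface. World frame = base frame: x ahead of the robot, y to its left, z up, the work surface at z = 0. Lengths are in m, angles in degrees, forces in N, time in s.
With the tool pointing down it reaches from about 0.3 to 0.75 m from the base axis. Payload 8.5 kg.
Tool frame: the origin (TCP) lies at the very end of the fingers, on their centre line; the grasp point (between the pads) lies 19 mm behind it; z points along the fingers, y is the line along which they close (so a half turn about z gives the same grasp; the last joint's range is limited). The gripper opens to 85 mm and grips with 20 to 120 N. Pads are 22 mm wide; open, the fingers measure 114 mm over their backs; the gripper's body (76 mm by 85 mm) begins 54 mm behind the grasp point. The pads swing forward as they close: fully open they stand 13 mm farther back than shut.
Start: joints at [-77.137, 21.807, 74.336, -0, 83.858, -12.336], TCP at [0.234, -0.498, 0.231] pointing down, gripper open.
Joint ranges: [-178.18, 178.18], [-50.72, 133.34], [12.68, 142.11], [-81.47, 261.47], [9.98, 163.14], [-165.26, 165.26]. Speed limits (degrees/s): [136.94, 136.94, 180, 180, 180, 180].

## Interface

Orientations are given as a 3x3 rotation matrix whose columns are the frame's x, y, z axes.
In Python, from rig import env gives the robot as it stands.
- The arm moves only by the tool move_arm, never from a script. Its argument "plan" is a list of rows, each a list of 7 numbers: the turn, a rotation vector about the tool's x, y, z in degrees, then the shift along the tool's x, y, z in cm, then the gripper command: -1 is shut, 1 is fully open, values between are in proportion. In form: [[ax, ay, az, tx, ty, tz, jaw], ...]. A call has 1 to 5 rows; each row is the pose to reach, as a shift and turn from the pose commanded when the call began, along the tool's axes at that moment; what a row does not reach only later rows make up. A row lasts 1/10 s, in which the tool goes at most 50 mm and 8.59 degrees, less where a joint would pass 70% of its speed; a pose out of reach is approached as far as the arm can. A call with a gripper value outside its range is refused whole. The fingers move at their own pace and stop on an object; "squeeze" is the grip in N (left out, the last holds). Time passes only in rows, so rows that repeat a pose let the fingers close. It gives the time, the measured TCP pose, the force, the opening and the grip force at its end, in the units of the state.
- env.observe(): the state, without advancing time (a new reading comes with each control period).
- env.get_image(name): name is "scene" or "top" or "wrist"; returns a dict with "color" (420x560x3 uint8, red, green, blue), "fov_y" (degrees; the focal length in pixels is half the picture's height over the tangent of half this angle, whatever the lens; pixels are square), "cx", "cy" (the principal point, pixels), "distortion" ([k1, k2, p1, p2, k3] as OpenCV has them; the pictures are not rectified), "R" (3x3) and "t" (3): a world point X has camera coordinates R X + t. Camera axes: x right, y down, z forward; pixel columns grow to the right and rows downward; lengths in m; the calibration is good to about 2 mm. A picture is of the moment at which its call begins. There is no depth.
- env.close_job(): hands the job in; it is judged then, once.
Trained networks look in a picture, given as the dict that the camera call returned (one of the last four; its "shot" number tells which), for a name from the list of things; names that differ only in an ending like _2 or _b are one class to them, and where a whole thing is asked for, a point or a joint stands for the part that bears it (a point fixed in the world has none). Each returns a list of dicts, best first, with "conf" (0 to 1); they miss things now and then, are a little off and sometimes report something else, mostly with a low value. They report only what shows in the picture. A call takes as long as a camera call.
- env.outline_of(target, picture): "mask" (420x560 bool, what is visible of it) and "bbox" ([centre column, centre row, width, height] in pixels, round what is visible of it).
- env.tip_of(target, picture): "pixel" ([column, row] in pixels: a listed point, or the origin of a listed thing).
The state is a dict: "time_s": time; "q": joint angles; "qvel": joint speeds; "joint_efforts": joint torques, N m; "position": TCP position; "tool_rot": TCP orientation; "ft_force": force on the tool from outside, world axes, zero at the start; "wrist_torque": the same for the moment, N m; "grip_width": finger opening in m; "gripper_force": force on a finger pad.
Only numpy, scipy, OpenCV 4.12 (cv2) and the standard library are available. Lean on these libraries where they do the work, as an engineer would, in place of code of your own. Each camera call takes 0.05 s, during which the arm holds its last target. There are 200 camera calls.

## Task

Turn the brass feed knob to run the machine's carriage all the way out, then drop every coffee tablet on the counter into the clear tube. Once all are in, push the stack down the tube with the tamper until the red follower bottoms out firmly, hang the tamper back in its wooden stand, and turn the knob the other way to bring the carriage fully home under the brew head. Leave the other kitchen things where they are.

Things in the scene. Friction and masses are not known exactly. Their poses are not given: they have to be found in the camera images.
- knob (a joint): brass fluted round feed knob, 40 mm wide, 28 mm tall, axis upright, on a pillar on the machine's sliding carriage. In rad: 0 = carriage home under the brew head, 3.0 = fully out; grows as it is turned clockwise seen from above. Geared to the carriage: each radian shifts carriage and knob together by 33.3 mm. Takes about 0.3 N m to turn, stays where it is left.
- knob_grip (a point): centre of the brass knob, half-way up (14 mm below its top, 122 mm above the counter); it travels with the carriage and turns with the knob. Its pillar is 26 mm thick.
- carriage (a joint): slide of the carriage that carries both the clear tube and, 110 mm from the tube, the feed knob. Value in m, 0 = tube under the brew head (working place), 0.100 = against the outer stop (loading place). It moves outward in the horizontal direction that points from the tube to the knob.
- tube_mouth (a point): centre of the upper rim of the upright clear tube on the carriage, 166 mm above the counter. Funnel mouth 52 mm wide inside (60 outside), narrowing over 12 mm to a smooth bore of 31.6 mm. Z axis up; -y points the way the carriage moves out. With the carriage fully out, the machine's steel brew head (from 188 to 288 mm above the counter) is 77 mm from the tube's axis, on the side away from the knob.
- tube_bottom (a point): point on the tube's axis at the height of the upper face of the red follower when this is fully down (40 mm above the counter, 126 mm below the rim)
- follower (a joint): red disc inside the tube on which the tablets stand; it is held by friction and gives way only when pushed down with about 6 N. Value in m: 0 = up (upper face 96 mm below the rim), 0.030 = bottomed out. There it stops dead, and it does not come back up.
- tamper_grip (a point): middle of the tamper's wooden handle (25 mm wide, 50 mm long). The tamper is upright, 156 mm long, about 0.2 kg: under the handle a steel flange (54 mm wide, 6 mm thick, upper face 25 mm below this point), then a steel rod 25 mm wide, 100 mm long, its flat foot 131 mm below this point. Z axis along the tamper, up. It starts hanging by its flange in the stand.
- stand_mouth (a point): centre of the upper rim (110 mm above the counter) of the fixed dark wooden tamper stand, a socket with a bore of 33 mm and a funnel mouth 49 mm wide and 10 mm deep. With the tamper in place its flange lies on the rim and the handle's middle is about 32 mm above this point.
- tablet0_mid (a point): centre (10 mm above its underside) of a hard, pressed dark brown coffee tablet: a disc of 28 mm diameter, 20 mm tall, 18 g, standing flat on the counter; may be absent
- tablet1_mid (a point): centre (10 mm above its underside) of a hard, pressed dark brown coffee tablet: a disc of 28 mm diameter, 20 mm tall, 18 g, standing flat on the counter; may be absent
- tablet2_mid (a point): centre (10 mm above its underside) of a hard, pressed dark brown coffee tablet: a disc of 28 mm diameter, 20 mm tall, 18 g, standing flat on the counter; may be absent
- tablet3_mid (a point): centre (10 mm above its underside) of a hard, pressed dark brown coffee tablet: a disc of 28 mm diameter, 20 mm tall, 18 g, standing flat on the counter; may be absent
- mug: blue mug, 76 mm wide, 90 mm tall; bystander, origin at its underside
- sugar_jar: white sugar jar with brass cap, 70 mm wide, 110 mm tall; bystander, origin at its underside
- creamer: small white creamer cup, 60 mm wide, 70 mm tall; bystander, origin at its underside
- teaspoon: spoon lying on the counter; bystander, origin within the spoon, on the counter
- pepper_mill: wooden pepper mill, 52 mm wide, 140 mm tall; bystander, origin at its underside
- saucer: white saucer, 130 mm wide, 18 mm tall; bystander, origin at its underside
- egg_cup: small blue egg cup, 48 mm wide, 50 mm tall; bystander, origin at its underside

How it is judged (in metres and radians):
On the way, in this order (a step that is already met when the one before it is completed fails the run):
1. the carriage is run out to its stop (over 95 mm) with the knob (value of joint carriage above 0.095 m), for 0.2 s.
2. every tablet present is let go in the tube, its centre below the rim, with the carriage still out (horizontal distance between each of tablet0_mid, tablet1_mid, tablet2_mid, tablet3_mid and tube_bottom below 0.008 m and z of tablet0_mid in the frame of tube_bottom between 0 and 0.12 m and z of tablet1_mid in the frame of tube_bottom between 0 and 0.12 m and z of tablet2_mid in the frame of tube_bottom between 0 and 0.12 m and z of tablet3_mid in the frame of tube_bottom between 0 and 0.12 m and value of joint carriage above 0.085 m and contact force between the fingers and anything else below 0.5 N), for 0.2 s.
3. with all tablets in, the tamper presses on the stack with over 5 N, the follower within 1.5 mm of its bottom (horizontal distance between each of tablet0_mid, tablet1_mid, tablet2_mid, tablet3_mid and tube_bottom below 0.008 m and z of tablet0_mid in the frame of tube_bottom between 0 and 0.082 m and z of tablet1_mid in the frame of tube_bottom between 0 and 0.082 m and z of tablet2_mid in the frame of tube_bottom between 0 and 0.082 m and z of tablet3_mid in the frame of tube_bottom between 0 and 0.082 m and value of joint follower above 0.0285 m and value of joint carriage above 0.085 m and (contact force between tamper and tablet0 above 5 N or contact force between tamper and tablet1 above 5 N or contact force between tamper and tablet2 above 5 N or contact force between tamper and tablet3 above 5 N)), for 0.1 s.
At the end, for the whole second after the job is handed in: Every tablet present is in the tube with the follower within 2 mm of its bottom; the carriage is within 4 mm of home; the tamper hangs upright in its stand (within 12 mm of its axis, tilted less than 0.12 rad, handle's middle less than 40 mm above the rim); all at rest (horizontal distance between each of tablet0_mid, tablet1_mid, tablet2_mid, tablet3_mid and tube_bottom below 0.008 m and z of tablet0_mid in the frame of tube_bottom between 0 and 0.082 m and z of tablet1_mid in the frame of tube_bottom between 0 and 0.082 m and z of tablet2_mid in the frame of tube_bottom between 0 and 0.082 m and z of tablet3_mid in the frame of tube_bottom between 0 and 0.082 m and value of joint follower above 0.028 m and value of joint carriage below 0.004 m and horizontal distance between tamper_grip and stand_mouth below 0.012 m and angle between tamper_grip's own z axis and vertical below 0.12 rad and z of tamper_grip in the frame of stand_mouth below 0.04 m and velocity of joint carriage between -0.01 and 0.01 m/s and linear speed of tamper below 0.02 m/s); the robot touches nothing.
It fails at once if a bystander is shifted by more than 4 cm (distance of any of mug, sugar_jar, creamer, teaspoon, pepper_mill, saucer, egg_cup from where it was at the start of the episode above 0.04 m).
Of tablet0, tablet1, tablet2, tablet3 only 2 to 4 are there at a start; the rules pass over those that are not, and their reading is None.
At some moment in a run one of tablet0, tablet1, tablet2, tablet3 may be knocked a few centimetres aside while the robot is not near it.
It also fails if it takes over 210 s, if anything falls off the work surface, if the arm or the gripper's body presses on something with over 40 N, if the wrist force passes 120 N, or if a joint passes its speed limit or range.

## Working session

There is one attempt and no reset: what is moved stays moved. The work goes in short steps, Python scripts to look and compute and a tool call to move; the robot and the scene stay as the last step left them, time stands still between calls to the robot, and variables do not carry over. Pictures are saved under pics/ and viewed, at most 14 in all, crops included, and the job is handed in when it is done.

Besides the shell and the picture viewer there is one more tool, called after ">>>" as a command line: name --pt "numbers of a row" for each row, then --argument value for the rest. move_arm: Moves the arm, as the interface text tells. Its arguments: {"type":"object","properties":{"plan":{"type":"array"},"squeeze":{"type":"number"}},"required":["plan"]}

```bash
ls; mkdir -p pics; cat > h.py <<'E'
import numpy as np, cv2
from rig import env
def K(p):
    f=p["color"].shape[0]/2/np.tan(np.radians(p["fov_y"])/2)
    return np.array([[f,0,p["cx"]],[0,f,p["cy"]],[0,0,1.]])
def ray(p,px):
    u=cv2.undistortPoints(np.array([[px]],float),K(p),np.array(p["distortion"],float))[0,0]
    R=np.array(p["R"]);t=np.array(p["t"])
    d=R.T@np.array([u[0],u[1],1]);return -R.T@t,d/np.linalg.norm(d)
def atz(p,px,z):
    o,d=ray(p,px);return o+d*(z-o[2])/d[2]
def tri(rs):
    A=0;b=0
    for o,d in rs:
        M=np.eye(3)-np.outer(d,d);A=A+M;b=b+M@o
    x=np.linalg.solve(A,b)
    return x,[np.linalg.norm((np.eye(3)-np.outer(d,d))@(x-o)) for o,d in rs]
def proj(p,X):
    return cv2.projectPoints(np.array([X],float),cv2.Rodrigues(np.array(p["R"],float))[0],np.array(p["t"],float),K(p),np.array(p["distortion"],float))[0][0,0]
def save(p,n): cv2.imwrite("pics/"+n+".png",p["color"][:,:,::-1])
def rel(T):
    "shift in tool axes, cm, from the present pose to world point T (tcp)"
    s=env.observe();return (np.array(s["tool_rot"]).T@(np.array(T)-np.array(s["position"]))*100).round(2)
E
python3 - <<'E'
from h import *
np.set_printoptions(precision=3,suppress=True)
ps={n:env.get_image(n) for n in("scene","top","wrist")}
for n,p in ps.items(): save(p,n+"0")
cv2.imwrite("pics/all0.png",np.hstack([cv2.resize(ps[n]["color"][:,:,::-1],(400,300)) for n in("scene","wrist")]))
s=env.observe();print(s["time_s"],s["position"],np.array(s["tool_rot"]))
pts=["knob_grip","tube_mouth","tamper_grip","stand_mouth"]
for t in pts:
    rs=[]
    for n in("scene","top"):
        r=env.tip_of(t,ps[n]); print(t,n,[(np.round(a["pixel"],1),round(a["conf"],2)) for a in r[:3]])
        if r: rs.append(ray(ps[n],r[0]["pixel"]))
    if len(rs)>1: print(*tri(rs))
for n in ps:
    r=env.tip_of("tablet0_mid",ps[n]);print(n,[(np.round(a["pixel"],0),round(a["conf"],2),atz(ps[n],a["pixel"],.01)) for a in r])
for t in "mug sugar_jar creamer teaspoon pepper_mill saucer egg_cup".split():
    for n in("top","scene"):
        r=env.tip_of(t,ps[n]);print(t,n,[(np.round(a["pixel"]),round(a["conf"],2),atz(ps[n],a["pixel"],0)) for a in r[:1]])
E
```

```text
pics
0.15 [ 0.234 -0.497  0.231] [[ 0.905  0.426 -0.   ]
 [ 0.426 -0.905  0.001]
 [ 0.    -0.001 -1.   ]]
knob_grip scene [(array([367.7, 173.8]), 0.81), (array([320.3, 297.4]), 0.33)]
knob_grip top [(array([181.9, 192. ]), 0.74)]
[0.602 0.154 0.125] [np.float64(0.0017259827118751134), np.float64(0.0017259827118751888)]
tube_mouth scene [(array([395.8, 144.7]), 0.97), (array([296.9, 183.6]), 0.19)]
tube_mouth top [(array([139.5, 185.2]), 0.63)]
[0.608 0.255 0.174] [np.float64(0.004309157229673645), np.float64(0.004309157229673467)]
tamper_grip scene [(array([273.7, 253.4]), 0.67)]
tamper_grip top [(array([307.9, 176.7]), 0.78)]
[ 0.64  -0.201  0.148] [np.float64(0.00017243840140662852), np.float64(0.00017243840140678942)]
stand_mouth scene [(array([272.4, 260.2]), 0.61)]
stand_mouth top [(array([307.3, 180. ]), 0.74)]
[ 0.637 -0.202  0.116] [np.float64(6.91446208906874e-05), np.float64(6.914462089064847e-05)]
scene []
top [(array([271., 249.]), 0.37, array([ 0.447, -0.098,  0.01 ]))]
wrist []
mug top [(array([381., 191.]), 0.9, array([ 0.626, -0.443,  0.   ]))]
mug scene [(array([192
[... 259 characters left out ...]
98, -0.033,  0.   ]))]
creamer scene [(array([358., 285.]), 0.63, array([ 0.778, -0.041,  0.   ]))]
teaspoon top [(array([251., 276.]), 0.69, array([ 0.364, -0.037,  0.   ]))]
teaspoon scene [(array([257., 186.]), 0.8, array([ 0.36 , -0.026,  0.   ]))]
pepper_mill top [(array([182., 291.]), 0.77, array([0.32 , 0.174, 0.   ]))]
pepper_mill scene [(array([305., 144.]), 0.88, array([0.321, 0.203, 0.   ]))]
saucer top [(array([395., 280.]), 0.65, array([ 0.35 , -0.476,  0.   ]))]
saucer scene [(array([113., 273.]), 0.6, array([ 0.35 , -0.486,  0.   ]))]
egg_cup top [(array([219., 250.]), 0.59, array([0.442, 0.062, 0.   ]))]
egg_cup scene [(array([296., 186.]), 0.8, array([0.436, 0.06 , 0.   ]))]
```

View pics/top0.png

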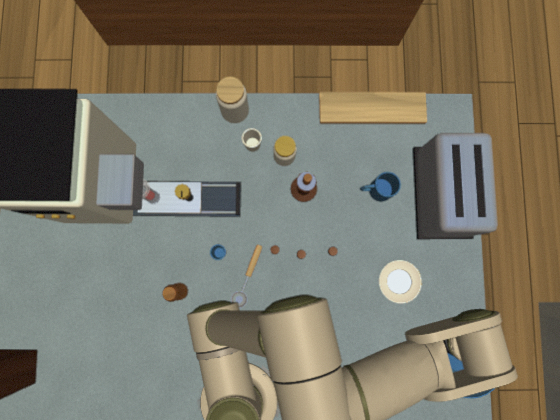

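View pics/scene0.png

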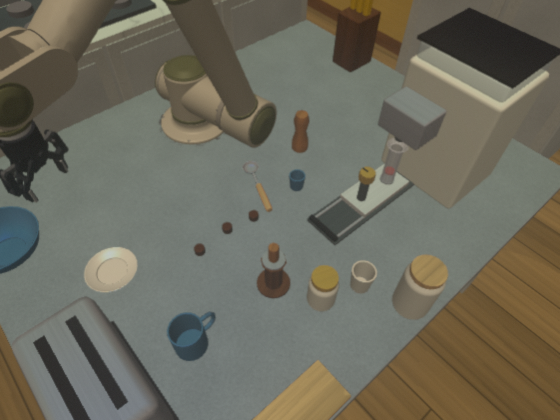

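```bash
cat >> h.py <<'E'
def rz(a):
    a=np.radians(a);return np.array([[np.cos(a),-np.sin(a),0],[np.sin(a),np.cos(a),0],[0,0,1]])
def plan(T,yaw=None,way=None,step=.047):
    "calls (turn az, shift cm, rows) to bring the down-pointing tool to world T with x axis heading yaw (unwrapped from the present one)"
    s=env.observe();R=np.array(s["tool_rot"]);p=np.array(s["position"]);T=np.array(T,float)
    y0=np.degrees(np.arctan2(R[1,0],R[0,0]))
    dy=0 if yaw is None else yaw-y0
    D=np.diag([1,-1,-1.])
    # straighten the tilt as well
    n=int(np.ceil(max(np.linalg.norm(T-p)/step,abs(dy)/8.3,1)));k=0
    print("at",p.round(4),"yaw",round(y0,2),"q",np.round(s["q"],1))
    while k<n:
        m=min(5,n-k);Rk=R if k==0 else rz(y0+dy*k/n)@D
        pk=p+(T-p)*k/n;pe=p+(T-p)*(k+m)/n;Re=rz(y0+dy*(k+m)/n)@D
        print("rows",m,"turn",np.degrees(cv2.Rodrigues(Rk.T@Re)[0].ravel()).round(1),"shift",(Rk.T@(pe-pk)*100).round(2));k+=m
E
python3 - <<'E'
from h import *
plan((.43,-.12,.32),105)
p=env.get_image("wrist");s=env.observe();R=np.array(s["tool_rot"]);Rc=np.array(p["R"]);c=-Rc.T@np.array(p["t"])
print("cam in tool",R.T@(c-np.array(s["position"])),R.T@Rc.T,p["fov_y"])
E
```

```text
at [ 0.2342 -0.4976  0.2313] yaw 25.2 q [-77.1  21.8  74.3  -0.   83.9 -12.3]
rows 5 turn [  0.    0.  -39.9] shift [ 16.9  -12.92  -4.43]
rows 5 turn [  0.    0.  -39.9] shift [21.25  0.93 -4.43]
cam in tool [ 0.06668655  0.00040532 -0.14336468] [[ 1.48915722e-04 -9.64654424e-01 -2.63518160e-01]
 [ 9.99999654e-01 -7.20122653e-05  8.28719437e-04]
 [-8.18404410e-04 -2.63518192e-01  9.64654079e-01]] 62.006343224174934
```

>>> move_arm --pt "0 0 -8 3.4 -2.6 -0.9 1" --pt "0 0 -16 6.8 -5.2 -1.8 1" --pt "0 0 -24 10.2 -7.8 -2.7 1" --pt "0 0 -32 13.6 -10.4 -3.6 1" --pt "0 0 -40 17 -13 -4.4 1"

```text
time_s: 1.95
position: [0.3331, -0.3061, 0.2759]
tool_rot: [[0.415, 0.91, 0.0], [0.91, -0.415, -0.0], [-0.0, 0.001, -1.0]]
ft_force: [0.7, -0.5, -0.1]
grip_width: 0.0851
gripper_force: 0.0
```

>>> move_arm --pt "0 0 -8 4.2 0.2 -0.9 1" --pt "0 0 -16 8.5 0.4 -1.8 1" --pt "0 0 -24 12.7 0.6 -2.7 1" --pt "0 0 -32 17 0.8 -3.6 1" --pt "0 0 -40 21.2 0.9 -4.4 1"

```text
time_s: 2.45
position: [0.4303, -0.1172, 0.32]
tool_rot: [[-0.268, 0.964, 0.001], [0.964, 0.268, -0.0], [-0.001, 0.001, -1.0]]
ft_force: [0.1, -1.6, 0.6]
grip_width: 0.0854
gripper_force: 0.0
```

```bash
python3 - <<'E'
from h import *
np.set_printoptions(precision=3,suppress=True)
p=env.get_image("wrist");save(p,"w1");q=env.get_image("top");sc=env.get_image("scene");save(q,"top1")
for n,a in(("w",p),("top",q),("scene",sc)):
  r=env.tip_of("tablet0_mid",a);print(n,[(np.round(b["pixel"],1),round(b["conf"],2),atz(a,b["pixel"],.01)) for b in r])
  r=env.outline_of("tablet0_mid",a);print(n,[(np.round(b["bbox"],1),round(b["conf"],2),atz(a,b["bbox"][:2],.01)) for b in r])
rs=[]
for a in (q,sc):
  r=env.outline_of("knob_grip",a);print([(np.round(b["bbox"],1),round(b["conf"],2)) for b in r[:2]]); 
plan((.55,.15,.27),164)
E
```

```text
w [(array([295.9, 156.8]), 0.97, array([ 0.446, -0.102,  0.01 ]))]
w [(array([294.2, 161.2,  22.1,  29.1]), 0.72, array([ 0.445, -0.109,  0.01 ])), (array([255.2, 278.6,  17.3,  21.9]), 0.72, array([ 0.438, -0.284,  0.01 ]))]
top []
top [(array([182.8, 190.4,  21.3,  13.9]), 0.68, array([0.628, 0.175, 0.01 ])), (array([399.6, 282.4,  44.5,  42.6]), 0.3, array([ 0.343, -0.487,  0.01 ]))]
scene [(array([248.7, 214.5]), 0.49, array([ 0.434, -0.115,  0.01 ]))]
scene [(array([252.1, 215.3,  10.9,  11.4]), 0.64, array([ 0.442, -0.11 ,  0.01 ]))]
[(array([184. , 192.4,  14.2,  11.2]), 0.67)]
[(array([369.9, 173.4,  15.5,  17.9]), 0.76)]
at [ 0.429 -0.12   0.319] yaw 105.09 q [-30.9   8.   79.1  -0.   92.9 -45.9]
rows 5 turn [ -0.   -0.  -36.8] shift [14.31 11.66  3.07]
rows 3 turn [  0.    0.  -22.1] shift [ 2.68 10.75  1.84]
```

View pics/w1.png

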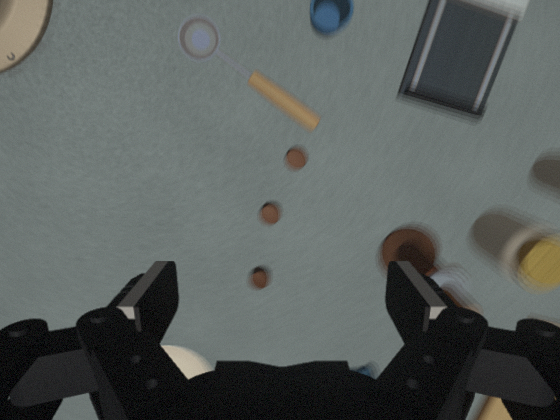

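```bash
python3 - <<'E'
from h import *
plan((.59,.15,.27),180)
E
```

```text
at [ 0.4295 -0.1197  0.3192] yaw 105.09 q [-30.9   8.   79.1  -0.   92.9 -45.9]
rows 5 turn [ -0.   -0.  -37.5] shift [10.93 11.26  2.46]
rows 5 turn [  0.    0.  -37.5] shift [ 1.83 15.59  2.46]
```

>>> move_arm --pt "0 0 -7.5 2.2 2.3 0.5 1" --pt "0 0 -15 4.4 4.5 1 1" --pt "0 0 -22.5 6.6 6.8 1.5 1" --pt "0 0 -30 8.8 9 2 1" --pt "0 0 -37.5 10.9 11.3 2.5 1"

```text
time_s: 3.5
position: [0.5107, 0.0166, 0.2941]
tool_rot: [[-0.798, 0.603, -0.0], [0.603, 0.798, -0.0], [0.0, -0.0, -1.0]]
ft_force: [0.3, -0.0, -0.0]
grip_width: 0.0856
gripper_force: 0.0
```

>>> move_arm --pt "0 0 -7.5 0.4 3.1 0.5 1" --pt "0 0 -15 0.8 6.2 1 1" --pt "0 0 -22.5 1.2 9.3 1.5 1" --pt "0 0 -30 1.5 12.5 2 1" --pt "0 0 -37.5 1.8 15.6 2.4 1"

```text
time_s: 4.0
position: [0.5911, 0.1515, 0.2698]
tool_rot: [[-1.0, -0.008, -0.001], [-0.008, 1.0, -0.0], [0.001, -0.0, -1.0]]
ft_force: [0.9, -0.4, -0.5]
grip_width: 0.0854
gripper_force: 0.0
```

```bash
python3 - <<'E'
from h import *
np.set_printoptions(precision=3,suppress=True)
p=env.get_image("wrist");q=env.get_image("top");sc=env.get_image("scene");save(p,"w2");save(q,"top2")
for n in ("knob_grip","tube_mouth"):
  rs=[]
  for l,a in(("w",p),("scene",sc)):
    r=env.tip_of(n,a);print(n,l,[(np.round(b["pixel"],1),round(b["conf"],2),atz(a,b["pixel"],.122 if n[0]=="k" else .166)) for b in r])
    if r: rs.append(ray(a,r[0]["pixel"]))
  if len(rs)>1: print(*tri(rs))
r=env.tip_of("tablet0_mid",q);print([(np.round(b["pixel"],1),round(b["conf"],2),atz(q,b["pixel"],.01)) for b in r])
plan((.602,.154,.105),180)
E
```

```text
knob_grip w [(array([280.8, 206.2]), 0.55, array([0.603, 0.15 , 0.122]))]
knob_grip scene [(array([364.8, 174.7]), 0.47, array([0.599, 0.15 , 0.122]))]
[0.601 0.149 0.125] [np.float64(0.001450679034948978), np.float64(0.001450679034948903)]
tube_mouth w [(array([433.7, 228.5]), 0.71, array([0.607, 0.265, 0.166]))]
tube_mouth scene [(array([398.1, 145. ]), 0.64, array([0.607, 0.262, 0.166]))]
[0.607 0.264 0.166] [np.float64(0.0013181610111789375), np.float64(0.0013181610111790089)]
[(array([272.6, 248.5]), 0.45, array([ 0.447, -0.102,  0.01 ]))]
at [0.59  0.15  0.271] yaw -179.92 q [  3.1  26.7  59.9  -0.   93.4 -87. ]
rows 5 turn [ -0.    0.  -40.9] shift [-0.13  0.05  1.88]
rows 5 turn [  0.    0.  -40.9] shift [-0.13 -0.05  1.88]
rows 5 turn [  0.    0.  -40.9] shift [-0.07 -0.13  1.88]
rows 5 turn [  0.    0.  -40.9] shift [ 0.03 -0.14  1.88]
rows 5 turn [  0.    0.  -40.9] shift [ 0.11 -0.08  1.88]
rows 5 turn [  0.    0.  -40.9] shift [0.14 0.01 1.88]
rows 5 turn [  0.    0.  -40.9] shift [0.1  0.1  1.88]
rows 5 turn [  0.    0.  -40.9] shift [0.01 0.14 1.88]
rows 4 turn [  0.    0.  -32.7] shift [-0.07  0.09  1.51]
```

View pics/w2.png

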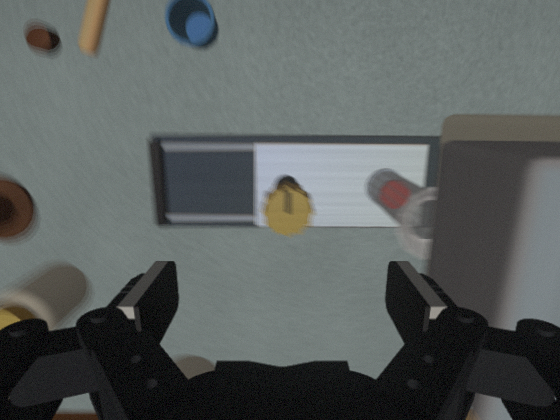

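View pics/top2.png

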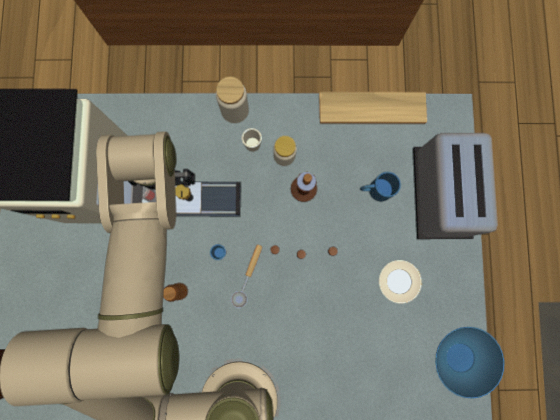

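>>> move_arm --pt "0 0 0 -1.2 0.2 2.0 0.45" --pt "0 0 0 -1.2 0.2 6.0 0.45" --pt "0 0 0 -1.2 0.2 10 0.45" --pt "0 0 0 -1.2 0.2 14 0.45" --pt "0 0 0 -1.2 0.2 16.8 0.45" --squeeze 80

```text
time_s: 4.9
position: [0.6014, 0.152, 0.1002]
tool_rot: [[-1.0, -0.002, -0.002], [-0.002, 1.0, -0.0], [0.002, -0.0, -1.0]]
ft_force: [1.4, -0.1, -0.2]
grip_width: 0.0619
gripper_force: 0.0
```

>>> move_arm --pt "0 0 0 0 0 0 0.4" --pt "0 0 0 0 0 0 -1" --pt "0 0 0 0 0 0 -1" --pt "0 0 0 0 0 0 -1" --pt "0 0 0 0 0 0 -1"

```text
time_s: 5.4
position: [0.6035, 0.1531, 0.1048]
tool_rot: [[-1.0, -0.003, 0.005], [-0.003, 1.0, 0.001], [-0.005, 0.001, -1.0]]
ft_force: [-0.2, 2.8, 7.4]
grip_width: 0.0381
gripper_force: 80.4
```

```bash
python3 - <<'E'
from h import *
s=env.observe();print({k:np.round(s[k],4) for k in("position","ft_force","wrist_torque","grip_width","gripper_force","q")})
E
```

```text
{'position': array([0.6035, 0.1531, 0.1048]), 'ft_force': array([-0.1901,  2.7573,  7.3714]), 'wrist_torque': array([ 0.324 ,  0.0336, -0.2994]), 'grip_width': np.float64(0.0381), 'gripper_force': np.float64(80.445), 'q': array([ 3.34980e+00,  3.51141e+01,  7.30345e+01,  2.27000e-02,
        7.15819e+01, -8.68378e+01])}
```

>>> move_arm --pt "0 0 8.5 0 -0.5 0 -1" --pt "0 0 17 0 -1.0 0 -1" --pt "0 0 25.5 0 -1.5 0 -1" --pt "0 0 34 0 -2.0 0 -1" --pt "0 0 42.5 0 -2.47 0 -1"

```text
time_s: 5.9
position: [0.603, 0.1279, 0.1048]
tool_rot: [[-0.736, 0.677, 0.003], [0.677, 0.736, -0.001], [-0.003, 0.002, -1.0]]
ft_force: [-3.4, 0.1, 9.2]
grip_width: 0.0379
gripper_force: 81.0
```

```bash
python3 - <<'E'
from h import *
s=env.observe();print({k:np.round(s[k],4) for k in("position","tool_rot","ft_force","wrist_torque","grip_width","gripper_force","q")})
E
```

```text
{'position': array([0.603 , 0.1279, 0.1048]), 'tool_rot': array([[-7.362e-01,  6.768e-01,  3.200e-03],
       [ 6.768e-01,  7.362e-01, -6.000e-04],
       [-2.800e-03,  1.800e-03, -1.000e+00]]), 'ft_force': array([-3.4393,  0.0589,  9.2403]), 'wrist_torque': array([-0.1363,  0.5984,  0.2875]), 'grip_width': np.float64(0.0379), 'gripper_force': np.float64(81.0342), 'q': array([ 1.00580e+00,  3.46030e+01,  7.40733e+01, -3.85000e-02,
        7.11390e+01, -4.63893e+01])}
```

Working well.

>>> move_arm --pt "0 0 8.5 -0.33 -0.36 0 -1" --pt "0 0 17 -0.67 -0.73 0 -1" --pt "0 0 25.5 -1.0 -1.09 0 -1" --pt "0 0 34 -1.34 -1.46 0 -1" --pt "0 0 42.5 -1.67 -1.82 0 -1"

```text
time_s: 6.4
position: [0.6022, 0.103, 0.1047]
tool_rot: [[-0.086, 0.996, 0.001], [0.996, 0.086, -0.001], [-0.001, 0.001, -1.0]]
ft_force: [-8.3, -2.0, 11.7]
grip_width: 0.0381
gripper_force: 81.3
```

>>> move_arm --pt "0 0 8.5 -0.49 -0.04 0 -1" --pt "0 0 17 -0.98 -0.09 0 -1" --pt "0 0 25.5 -1.48 -0.13 0 -1" --pt "0 0 34 -1.97 -0.18 0 -1" --pt "0 0 42.5 -2.46 -0.22 0 -1"

```text
time_s: 6.9
position: [0.6014, 0.0784, 0.1047]
tool_rot: [[0.61, 0.792, -0.001], [0.792, -0.61, -0.001], [-0.002, -0.0, -1.0]]
ft_force: [-11.6, 0.1, 14.7]
grip_width: 0.0378
gripper_force: 81.5
```

>>> move_arm --pt "0 0 8.5 -0.39 0.3 0 -1" --pt "0 0 17 -0.78 0.6 0 -1" --pt "0 0 25.5 -1.18 0.9 0 -1" --pt "0 0 34 -1.57 1.2 0 -1" --pt "0 0 42.5 -1.96 1.5 0 -1"

```text
time_s: 7.4
position: [0.6009, 0.0542, 0.1047]
tool_rot: [[0.985, 0.172, -0.003], [0.172, -0.985, -0.0], [-0.003, -0.0, -1.0]]
ft_force: [-15.2, 1.7, 15.5]
grip_width: 0.0385
gripper_force: 81.4
```

>>> move_arm --pt "0 0 3 -0.02 0.13 0 -1" --pt "0 0 4 -0.02 0.13 0 -1" --pt "0 0 5 -0.02 0.13 0 -1" --pt "0 0 5 -0.02 0.13 0 -1" --pt "0 0 5 -0.02 0.13 0 -1"

```text
time_s: 7.9
position: [0.602, 0.0536, 0.1047]
tool_rot: [[0.996, 0.092, 0.0], [0.092, -0.996, 0.001], [0.0, -0.001, -1.0]]
ft_force: [-9.3, 5.3, 12.3]
grip_width: 0.0381
gripper_force: 81.8
```

>>> move_arm --pt "0 0 0 0 0 0 0.45" --pt "0 0 0 0 0 0 0.45" --pt "0 0 0 0 0 0 0.45" --pt "0 0 0 0 0 -4 0.45" --pt "0 0 0 0 0 -8.5 0.45"

```text
time_s: 8.4
position: [0.6021, 0.0526, 0.1871]
tool_rot: [[0.996, 0.09, -0.004], [0.09, -0.996, 0.0], [-0.004, -0.001, -1.0]]
ft_force: [1.1, 0.3, 0.7]
grip_width: 0.062
gripper_force: 0.0
```

>>> move_arm --pt "0 0 0 0 0 -4 0.45" --pt "0 0 0 0 0 -8 0.45" --pt "0 0 0 0 0 -10 0.45" --pt "0 0 0 0 0 -10 0.45" --pt "0 0 0 0 0 -10 0.45"

```text
time_s: 8.9
position: [0.6026, 0.0526, 0.2867]
tool_rot: [[0.996, 0.09, -0.001], [0.09, -0.996, -0.0], [-0.001, -0.0, -1.0]]
ft_force: [0.4, 1.0, -0.9]
grip_width: 0.0619
gripper_force: 0.0
```

```bash
python3 - <<'E'
from h import *
np.set_printoptions(precision=4,suppress=True)
p=env.get_image("wrist");q=env.get_image("top");sc=env.get_image("scene");save(p,"w3")
for n,z in (("knob_grip",.122),("tube_mouth",.166),("tablet0_mid",.01)):
  rs=[]
  for l,a in(("w",p),("scene",sc),("top",q)):
    r=env.tip_of(n,a);print(n,l,[(np.round(b["pixel"],1),round(b["conf"],2),atz(a,b["pixel"],z)) for b in r])
    if r: rs.append(ray(a,r[0]["pixel"]))
  if len(rs)>1: print(*tri(rs[:2]))
plan((.44,-.06,.26),30)
plan((.44,-.19,.26),30)
E
```

```text
knob_grip w [(array([277. , 190.3]), 0.79, array([0.6012, 0.056 , 0.122 ]))]
knob_grip scene []
knob_grip top [(array([220.1, 191.9]), 0.59, array([0.6018, 0.0458, 0.122 ]))]
[0.6014 0.0513 0.1159] [np.float64(0.0049536746639528536), np.float64(0.004953674663952942)]
tube_mouth w [(array([140.1, 189.7]), 0.84, array([0.6019, 0.1622, 0.166 ]))]
tube_mouth scene [(array([370.8, 163.3]), 0.83, array([0.6045, 0.1555, 0.166 ]))]
tube_mouth top [(array([174.8, 190. ]), 0.67, array([0.5992, 0.1639, 0.166 ]))]
[0.5982 0.167  0.1532] [np.float64(0.00046739325395845954), np.float64(0.00046739325395857794)]
tablet0_mid w [(array([456.1,  64.3]), 0.74, array([ 0.7403, -0.1339,  0.01  ]))]
tablet0_mid scene [(array([251.4, 213. ]), 0.45, array([ 0.4348, -0.1063,  0.01  ]))]
tablet0_mid top [(array([270.6, 250.9]), 0.43, array([ 0.4398, -0.0962,  0.01  ]))]
[ 0.6352 -0.1274  0.1898] [np.float64(0.10455767878771728), np.float64(0.10455767878771724)]
at [0.6027 0.0528 0.2873] yaw 5.2 q [-6.2 25.9 58.6 -0.  95.6 78.6]
rows 5 turn [ -0.    0.  -24.8] shift [-17.23   9.76   2.73]
at [0.6027 0.0528 0.2873] yaw 5.2 q [-6.2 25.9 58.6 -0.  95.6 78.6]
rows 5 turn [ -0.    0.  -17.7] shift [-13.15  16.22   1.95]
rows 2 turn [ 0.   0.  -7.1] shift [-6.98  4.58  0.78]
```

View pics/w3.png

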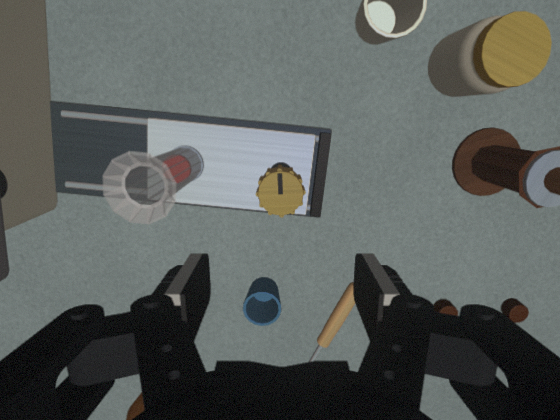

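>>> move_arm --pt "0 0 -3.5 -2.7 3.2 0.4 0.2" --pt "0 0 -7 -5.4 6.5 0.8 0.2" --pt "0 0 -10.5 -8.1 9.7 1.2 0.2" --pt "0 0 -14 -10.8 13 1.6 0.2" --pt "0 0 -17.7 -13.2 16.2 2 0.2"

```text
time_s: 10.0
position: [0.4847, -0.1216, 0.2674]
tool_rot: [[0.92, 0.392, 0.0], [0.392, -0.92, -0.0], [0.0, 0.0, -1.0]]
ft_force: [0.1, -0.8, 0.1]
grip_width: 0.0511
gripper_force: 0.0
```

>>> move_arm --pt "0 0 -3.5 -3.5 2.3 0.4 0.2" --pt "0 0 -7.1 -7 4.6 0.8 0.2" --pt "0 0 -7.1 -7 4.6 0.8 0.2" --pt "0 0 -7.1 -7 4.6 0.8 0.2"

```text
time_s: 10.4
position: [0.4391, -0.1906, 0.2595]
tool_rot: [[0.867, 0.498, 0.0], [0.498, -0.867, 0.0], [0.0, 0.0, -1.0]]
ft_force: [0.3, 1.1, -0.5]
grip_width: 0.0513
gripper_force: 0.0
```

```bash
cat >> h.py <<'E'
def tabs(p,z=.02):
    "dark red-brown blobs of tablet size: top-face level positions"
    c=cv2.cvtColor(p["color"],cv2.COLOR_RGB2HSV)
    m=((c[...,0]<14)|(c[...,0]>172))&(c[...,1]>90)&(c[...,2]<150)&(c[...,2]>20)
    n,l,st,ce=cv2.connectedComponentsWithStats(cv2.morphologyEx(m.astype(np.uint8),cv2.MORPH_OPEN,np.ones((3,3))))
    for i in range(1,n):
        if 150<st[i,4]<2500: print(ce[i].round(1),st[i],atz(p,ce[i],.01).round(4))
E
python3 - <<'E'
from h import *
np.set_printoptions(precision=4,suppress=True)
p=env.get_image("wrist");save(p,"w4");tabs(p)
for f in ("tip_of","outline_of"):
  r=getattr(env,f)("tablet0_mid",p);print(f,[(np.round(b.get("pixel",b.get("bbox")),1),round(b["conf"],2),atz(p,(b.get("pixel",b.get("bbox")))[:2],.01)) for b in r])
print(env.observe()["position"])
E
```

```text
[377.5  29.6] [ 342    0   85   57 2356] [ 0.6186 -0.2025  0.01  ]
[216.7 132.4] [205 121  25  24 476] [ 0.4434 -0.1066  0.01  ]
[274.2 179.6] [263 169  23  23 436] [ 0.4289 -0.1876  0.01  ]
[351.2 214. ] [340 203  23  23 399] [ 0.4383 -0.2861  0.01  ]
tip_of [(array([221.3, 131.4]), 0.63, array([ 0.4468, -0.1105,  0.01  ]))]
outline_of [(array([218.2, 132.6,  27.9,  29.8]), 0.75, array([ 0.444 , -0.1081,  0.01  ]))]
[ 0.4399 -0.1893  0.2595]
```

View pics/w4.png

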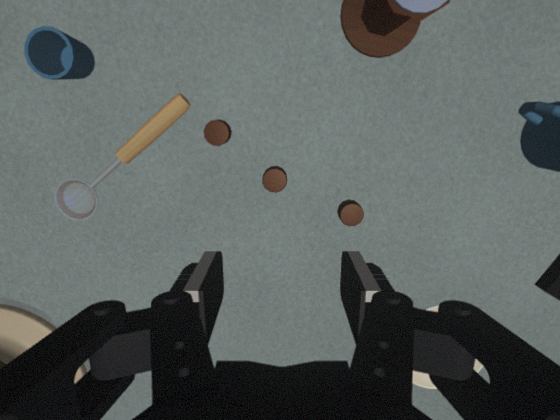

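>>> move_arm --pt "0 0 0 -0.9 -0.7 5 0.2" --pt "0 0 0 -0.9 -0.7 10 0.2" --pt "0 0 0 -0.9 -0.7 15 0.2" --pt "0 0 0 -0.9 -0.7 19.5 0.2" --pt "0 0 0 -0.9 -0.7 23 0.2" --squeeze 40

```text
time_s: 11.05
position: [0.4281, -0.1871, 0.0271]
tool_rot: [[0.865, 0.501, -0.001], [0.501, -0.865, 0.001], [-0.0, -0.001, -1.0]]
ft_force: [0.4, -0.8, 0.2]
grip_width: 0.0515
gripper_force: 0.0
```

>>> move_arm --pt "0 0 0 0 0 2.0 0.2" --pt "0 0 0 0 0 2.5 0.2" --pt "0 0 0 0 0 2.5 -1" --pt "0 0 0 0 0 2.5 -1" --pt "0 0 0 0 0 2.5 -1"

```text
time_s: 11.55
position: [0.4288, -0.1888, 0.0055]
tool_rot: [[0.866, 0.5, 0.002], [0.5, -0.866, -0.002], [0.001, 0.002, -1.0]]
ft_force: [1.0, 0.6, -0.1]
grip_width: 0.0261
gripper_force: 39.3
```

```bash
python3 - <<'E'
from h import *
p=env.get_image("wrist");save(p,"w5")
s=env.observe();print(s["grip_width"],s["gripper_force"],s["ft_force"],s["position"])
plan((.6025,.163,.24),15)
E
```

```text
0.025739170922642506 39.49528455734253 [0.57927532 0.27610581 3.53217771] [ 0.42862669 -0.18880158  0.00537235]
at [ 0.4286 -0.1888  0.0054] yaw 30.01 q [-38.3  31.8 104.2   0.   43.9  21.7]
rows 5 turn [ 0.1 -0.1  7.5] shift [ 16.34 -10.86 -11.74]
rows 5 turn [0.  0.  7.5] shift [ 14.76 -12.92 -11.73]
```

View pics/w5.png

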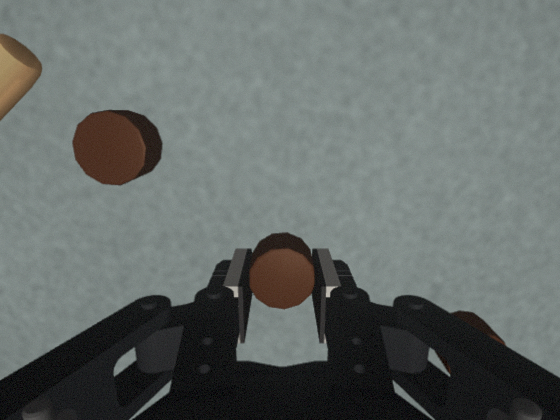

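>>> move_arm --pt "0 0 0 0 0 -4.9 -1" --pt "0 0 0 0 0 -9.8 -1" --pt "0 0 0 1.6 -1.1 -14.3 -1" --pt "0 0 0 4.1 -2.7 -18.3 -1" --pt "0 0 0 7.7 -5.1 -20.7 -1"

```text
time_s: 12.1
position: [0.4699, -0.1061, 0.2154]
tool_rot: [[0.867, 0.498, 0.005], [0.498, -0.867, -0.003], [0.003, 0.005, -1.0]]
ft_force: [-0.5, -1.0, -0.3]
grip_width: 0.0264
gripper_force: 39.6
```

>>> move_arm --pt "0 0 0 4.1 -2.7 -0.7 -1" --pt "0 0 0 8.2 -5.4 -1.4 -1" --pt "0 0 0 12.2 -8.2 -2.1 -1" --pt "0 0 0 16.3 -10.9 -2.5 -1" --pt "0 0 0 20.4 -13.6 -2.5 -1"

```text
time_s: 12.6
position: [0.5784, 0.116, 0.2379]
tool_rot: [[0.866, 0.5, 0.002], [0.5, -0.866, -0.0], [0.002, 0.001, -1.0]]
ft_force: [1.7, -1.3, 0.8]
grip_width: 0.0261
gripper_force: 39.6
```

>>> move_arm --pt "0 0 0 3 -2 0 -1" --pt "0 0 0 4.6 -3.1 0 -1" --pt "0 0 0 4.6 -3.1 0 -1" --pt "0 0 0 4.6 -3.1 0 -1"

```text
time_s: 13.0
position: [0.602, 0.1636, 0.2366]
tool_rot: [[0.866, 0.5, 0.0], [0.5, -0.866, -0.0], [0.0, 0.0, -1.0]]
ft_force: [-0.4, -0.6, -0.0]
grip_width: 0.0266
gripper_force: 39.6
```

```bash
python3 - <<'E'
from h import *
np.set_printoptions(precision=4,suppress=True)
p=env.get_image("wrist");save(p,"w6")
r=env.tip_of("tube_mouth",p);print([(np.round(b["pixel"],1),round(b["conf"],2),atz(p,b["pixel"],.166)) for b in r])
s=env.observe();print(s["grip_width"],s["gripper_force"],s["ft_force"],s["position"])
plan((.6025,.163,.168),30)
E
```

```text
[(array([284.7, 223.2]), 0.92, array([0.6014, 0.1602, 0.166 ]))]
0.026363511910391785 39.58713948726654 [ 0.0457  0.3366 -1.1842] [0.6019 0.1628 0.2368]
at [0.6019 0.1628 0.2368] yaw 29.94 q [ 4.3 29.2 61.1 -0.  89.7 64.3]
rows 2 turn [ 0.  -0.  -0.1] shift [0.06 0.01 6.88]
```

View pics/w6.png

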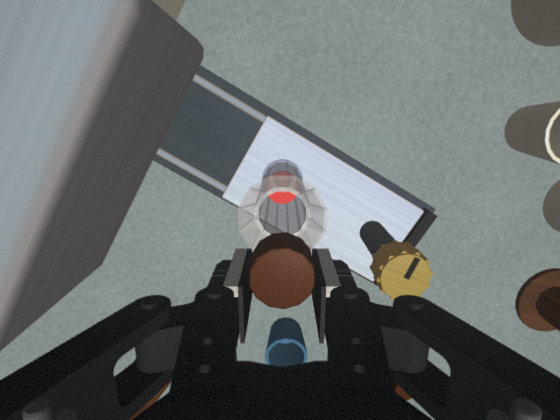

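>>> move_arm --pt "0 0 0 -0.1 0 3.5 -1" --pt "0 0 0 -0.1 0 6 -1" --pt "0 0 0 -0.1 0 7 -1" --pt "0 0 0 -0.1 0 7 -1" --pt "0 0 0 -0.1 0 7 -1"

```text
time_s: 13.6
position: [0.602, 0.1629, 0.1677]
tool_rot: [[0.866, 0.499, 0.002], [0.499, -0.866, 0.0], [0.002, 0.001, -1.0]]
ft_force: [-0.4, -0.4, -0.8]
grip_width: 0.0264
gripper_force: 39.6
```

>>> move_arm --pt "0 0 0 0 0 0 0.0" --pt "0 0 0 0 0 0 0.1" --pt "0 0 0 0 0 0 0.2" --pt "0 0 0 0 0 -4 0.2" --pt "0 0 0 0 0 -7 0.2"

```text
time_s: 14.1
position: [0.6014, 0.1633, 0.238]
tool_rot: [[0.866, 0.5, 0.0], [0.5, -0.866, 0.0], [0.0, 0.0, -1.0]]
ft_force: [-0.5, 0.4, 0.8]
grip_width: 0.0512
gripper_force: 0.0
```

```bash
python3 - <<'E'
from h import *
p=env.get_image("wrist");cv2.imwrite("pics/w7.png",cv2.resize(p["color"][60:360,130:430,::-1],(500,500)));sc=env.get_image("scene")
for n in("w","sc"):
  a=p if n=="w" else sc
  r=env.tip_of("tablet0_mid",a);print(n,[(np.round(b["pixel"],1),round(b["conf"],2),atz(a,b["pixel"],.01).round(3)) for b in r])
plan((.43,-.17,.24),30)
E
```

```text
w [(array([404.7, 385.6]), 0.5, array([ 0.445, -0.112,  0.01 ]))]
sc [(array([252.6, 213.5]), 0.47, array([ 0.438, -0.105,  0.01 ]))]
at [0.6014 0.1633 0.2367] yaw 30.0 q [ 4.3 29.1 61.2  0.  89.6 64.3]
rows 5 turn [ 0.  -0.1  0. ] shift [-19.69  12.68  -0.22]
rows 3 turn [0. 0. 0.] shift [-11.82   7.61  -0.12]
```

View pics/w7.png

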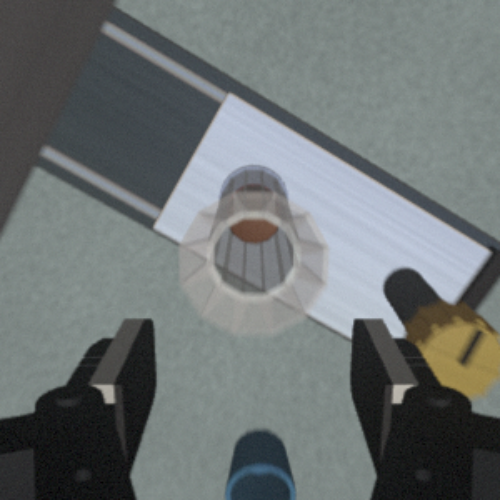

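>>> move_arm --pt "0 0 0 -4.2 2.5 0 0.2" --pt "0 0 0 -8.4 5 0 0.2" --pt "0 0 0 -12.6 7.6 0 0.2" --pt "0 0 0 -16.7 10.2 0 0.2" --pt "0 0 0 -20.9 12.7 0 0.2"

```text
time_s: 14.8
position: [0.4823, -0.0525, 0.2352]
tool_rot: [[0.866, 0.5, -0.002], [0.5, -0.866, 0.001], [-0.001, -0.001, -1.0]]
ft_force: [0.0, -1.6, 0.4]
grip_width: 0.0512
gripper_force: 0.0
```

>>> move_arm --pt "0 0 0 -4.2 2.5 0 0.2" --pt "0 0 0 -8 5 0 0.2" --pt "0 0 0 -9.6 5.8 0 0.2" --pt "0 0 0 -9.6 5.8 0 0.2"

```text
time_s: 15.2
position: [0.4285, -0.1509, 0.2354]
tool_rot: [[0.868, 0.497, -0.002], [0.497, -0.868, 0.001], [-0.001, -0.002, -1.0]]
ft_force: [0.2, -0.5, -0.3]
grip_width: 0.0516
gripper_force: 0.0
```

```bash
python3 - <<'E'
from h import *
p=env.get_image("wrist");save(p,"w8");tabs(p)
plan((.4435,-.107,.024),45)
E
```

```text
[417.7  36.1] [ 386    0   83   64 2359] [ 0.6148 -0.1972  0.01  ]
[466.7  15.8] [451   0  42  26 268] [ 0.6538 -0.2278  0.01  ]
[251.9 143.6] [240 131  25  26 525] [ 0.4435 -0.107   0.01  ]
[391.7 229.1] [380 218  24  23 436] [ 0.4384 -0.2871  0.01  ]
at [ 0.4292 -0.1498  0.2355] yaw 29.87 q [-34.2  12.   88.    0.   80.1  25.9]
rows 5 turn [ -0.1   0.  -15.1] shift [ 3.39 -2.96 21.15]
```

>>> move_arm --pt "0 0 -7.5 1.5 -1.5 3 0.2" --pt "0 0 -15 3.4 -3 7.5 0.2" --pt "0 0 -15 3.4 -3 12.4 0.2" --pt "0 0 -15 3.4 -3 17.3 0.2" --pt "0 0 -15 3.4 -3 21 0.2"

```text
time_s: 15.75
position: [0.4436, -0.1044, 0.0236]
tool_rot: [[0.706, 0.709, -0.002], [0.709, -0.706, 0.001], [-0.001, -0.003, -1.0]]
ft_force: [0.6, -1.1, -0.6]
grip_width: 0.0511
gripper_force: 0.0
```

>>> move_arm --pt "0 0 0 0 0 1.5 0.2" --pt "0 0 0 0 0 2.1 0.2" --pt "0 0 0 0 0 2.1 -1" --pt "0 0 0 0 0 2.1 -1" --pt "0 0 0 0 0 2.1 -1"

```text
time_s: 16.25
position: [0.4448, -0.1065, 0.0063]
tool_rot: [[0.707, 0.707, 0.002], [0.707, -0.707, -0.001], [0.001, 0.002, -1.0]]
ft_force: [-1.0, 0.1, -0.4]
grip_width: 0.0263
gripper_force: 39.3
```

```bash
python3 - <<'E'
from h import *
p=env.get_image("wrist");save(p,"w9")
s=env.observe();print(s["grip_width"],s["gripper_force"],s["ft_force"],s["position"])
tabs(p)
# plan from lifted pose
R=np.array(s["tool_rot"]);print(R.T@(np.array([.602,.1628,.2368])-s["position"])*100)
E
```

```text
0.026139013368216044 39.29444074630737 [-0.75047449 -0.05857441 -0.20818775] [ 0.44468916 -0.1065897   0.00618552]
[ 30.18677459  -7.88041538 -23.0578221 ]
```

>>> move_arm --pt "0 0 0 0 0 -4.9 -1" --pt "0 0 0 0 0 -9.8 -1" --pt "0 0 0 1.5 -0.4 -14.3 -1" --pt "0 0 0 4.1 -1.1 -18.3 -1" --pt "0 0 0 7.5 -2 -20.7 -1"

```text
time_s: 16.8
position: [0.4837, -0.0392, 0.2165]
tool_rot: [[0.709, 0.706, 0.006], [0.706, -0.709, -0.002], [0.002, 0.005, -1.0]]
ft_force: [0.6, -1.5, -0.1]
grip_width: 0.0263
gripper_force: 39.6
```

>>> move_arm --pt "0 0 3 4.5 -1.2 -0.8 -1" --pt "0 0 6 9.1 -2.4 -1.6 -1" --pt "0 0 9 13.6 -3.5 -2.4 -1" --pt "0 0 12 18.2 -4.7 -2.4 -1" --pt "0 0 15 22.7 -5.9 -2.4 -1"

```text
time_s: 17.3
position: [0.6024, 0.1648, 0.2374]
tool_rot: [[0.867, 0.498, 0.002], [0.498, -0.867, 0.0], [0.001, 0.001, -1.0]]
ft_force: [1.0, -0.2, -0.6]
grip_width: 0.0261
gripper_force: 39.6
```

>>> move_arm --pt "0 0 0 0 0 0 -1" --pt "0 0 0 0 0 0 -1"

```text
time_s: 17.5
position: [0.6017, 0.1635, 0.2363]
tool_rot: [[0.865, 0.502, -0.0], [0.502, -0.865, -0.0], [-0.0, 0.0, -1.0]]
ft_force: [-0.9, -0.0, 0.3]
grip_width: 0.0263
gripper_force: 39.6
```

```bash
python3 - <<'E'
from h import *
p=env.get_image("wrist");save(p,"w10")
r=env.tip_of("tube_mouth",p);print([(np.round(b["pixel"],1),round(b["conf"],2),atz(p,b["pixel"],.166)) for b in r])
s=env.observe();print(s["grip_width"])
plan((.602,.1625,.168),30)
E
```

```text
[(array([283.3, 220.9]), 0.83, array([0.60206323, 0.16176584, 0.166     ])), (array([278.8, 180.5]), 0.4, array([0.62336807, 0.17738742, 0.166     ]))]
0.026331251120001228
at [0.6015 0.1621 0.2368] yaw 29.97 q [ 4.2 29.1 61.2 -0.  89.7 64.2]
rows 2 turn [ 0. -0. -0.] shift [ 0.07 -0.01  6.88]
```

>>> move_arm --pt "0 0 0 0 0 3.5 -1" --pt "0 0 0 0 0 6 -1" --pt "0 0 0 0 0 6.9 -1" --pt "0 0 0 0 0 6.9 -1" --pt "0 0 0 0 0 6.9 -1"

```text
time_s: 18.1
position: [0.6024, 0.1624, 0.1689]
tool_rot: [[0.866, 0.499, 0.002], [0.499, -0.866, 0.0], [0.002, 0.001, -1.0]]
ft_force: [-0.3, 0.1, 0.7]
grip_width: 0.0262
gripper_force: 39.6
```

>>> move_arm --pt "0 0 0 0 0 0 0.0" --pt "0 0 0 0 0 0 0.1" --pt "0 0 0 0 0 0 0.2" --pt "0 0 0 0 0 -4 0.2" --pt "0 0 0 0 0 -7 0.2"

```text
time_s: 18.6
position: [0.6019, 0.163, 0.239]
tool_rot: [[0.866, 0.5, 0.0], [0.5, -0.866, 0.0], [0.0, 0.0, -1.0]]
ft_force: [0.8, 0.7, 0.5]
grip_width: 0.0512
gripper_force: 0.0
```

```bash
python3 - <<'E'
from h import *
p=env.get_image("wrist");cv2.imwrite("pics/w11.png",cv2.resize(p["color"][60:360,130:430,::-1],(500,500)))
plan((.435,-.25,.2368),30)
E
```

```text
at [0.6034 0.1631 0.2446] yaw 30.01 q [ 4.3 28.9 60.4 -0.  90.2 64.3]
rows 5 turn [ 0.2 -0.5  0. ] shift [-17.63  13.67   0.29]
rows 5 turn [0. 0. 0.] shift [-17.62  13.68   0.39]
```

View pics/w11.png

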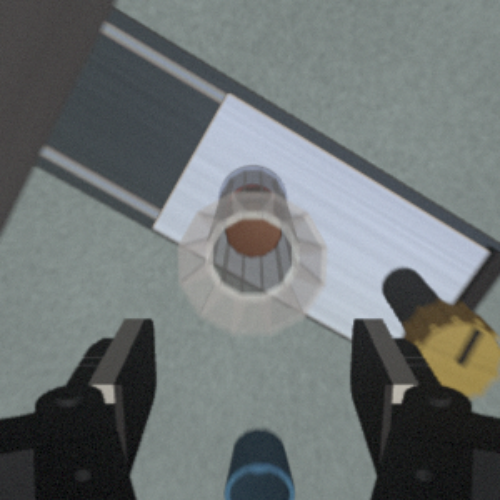

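>>> move_arm --pt "0 0 0 -3.6 2.8 0 0.2" --pt "0 0 0 -7.2 5.6 0 0.2" --pt "0 0 0 -11 8.5 0 0.2" --pt "0 0 0 -14.6 11.3 0 0.2" --pt "0 0 0 -18.2 14.1 0 0.2"

```text
time_s: 19.15
position: [0.5138, -0.0516, 0.2376]
tool_rot: [[0.866, 0.5, 0.001], [0.5, -0.866, -0.0], [0.0, 0.001, -1.0]]
ft_force: [0.8, -0.1, 1.1]
grip_width: 0.0513
gripper_force: 0.0
```

>>> move_arm --pt "0 0 0 -3.6 2.8 0 0.2" --pt "0 0 0 -7.2 5.6 0 0.2" --pt "0 0 0 -11 8.5 0 0.2" --pt "0 0 0 -14.6 11.3 0 0.2" --pt "0 0 0 -17 13.2 0 0.2"

```text
time_s: 19.65
position: [0.4323, -0.2519, 0.2375]
tool_rot: [[0.867, 0.498, 0.0], [0.498, -0.867, -0.001], [-0.0, 0.001, -1.0]]
ft_force: [0.5, -0.2, 0.7]
grip_width: 0.0511
gripper_force: 0.0
```

>>> move_arm --pt "0 0 0 0 0 0 0.2" --pt "0 0 0 0 0 0 0.2"

```text
time_s: 19.85
position: [0.4334, -0.2497, 0.2374]
tool_rot: [[0.867, 0.499, 0.0], [0.499, -0.867, 0.0], [0.0, -0.0, -1.0]]
ft_force: [0.5, 1.4, 0.6]
grip_width: 0.0515
gripper_force: 0.0
```

```bash
python3 - <<'E'
from h import *
p=env.get_image("wrist");save(p,"w12");tabs(p)
plan((.438,-.2865,.024),30)
E
```

```text
[337.4   5.8] [308   0  59  16 653] [ 0.6041 -0.2138  0.01  ]
[311.1 188.6] [299 177  25  24 482] [ 0.4383 -0.2846  0.01  ]
at [ 0.4337 -0.249   0.2374] yaw 30.0 q [-43.5  16.5  81.4   0.   82.1  16.5]
rows 5 turn [-0. -0.  0.] shift [-1.51  3.46 21.34]
```

>>> move_arm --pt "0 0 0 -1 2 3 0.2" --pt "0 0 0 -1.4 3.3 7.5 0.2" --pt "0 0 0 -1.4 3.3 12.4 0.2" --pt "0 0 0 -1.4 3.3 17.3 0.2" --pt "0 0 0 -1.4 3.3 21.2 0.2"

```text
time_s: 20.4
position: [0.4381, -0.2833, 0.0231]
tool_rot: [[0.865, 0.502, -0.001], [0.502, -0.865, 0.001], [-0.0, -0.001, -1.0]]
ft_force: [1.1, -0.0, 0.8]
grip_width: 0.0513
gripper_force: 0.0
```

>>> move_arm --pt "0 0 0 0 0 1.5 0.2" --pt "0 0 0 0 0 2.1 0.2" --pt "0 0 0 0 0 2.1 -1" --pt "0 0 0 0 0 2.1 -1" --pt "0 0 0 0 0 2.1 -1"

```text
time_s: 20.9
position: [0.4385, -0.2853, 0.0055]
tool_rot: [[0.866, 0.5, 0.002], [0.5, -0.866, -0.002], [0.001, 0.002, -1.0]]
ft_force: [-1.0, 0.2, -0.5]
grip_width: 0.0265
gripper_force: 39.3
```

```bash
python3 - <<'E'
from h import *
s=env.observe();print(s["grip_width"],s["gripper_force"],s["ft_force"],s["position"])
R=np.array(s["tool_rot"]);print(R.T@(np.array([.602,.1628,.2368])-s["position"])*100)
E
```

```text
0.02645064544161958 39.29243087768555 [-1.00872218  0.17137385 -0.49970441] [ 0.43853356 -0.28532017  0.00552922]
[ 36.59026953 -30.56383894 -23.17747432]
```

>>> move_arm --pt "0 0 0 0 0 -4.9 -1" --pt "0 0 0 0 0 -9.8 -1" --pt "0 0 0 1 -0.8 -14.3 -1" --pt "0 0 0 3 -2.5 -18.3 -1" --pt "0 0 0 5.4 -4.5 -20.7 -1"

```text
time_s: 21.4
position: [0.4627, -0.2191, 0.2155]
tool_rot: [[0.867, 0.499, 0.005], [0.499, -0.867, -0.004], [0.002, 0.006, -1.0]]
ft_force: [0.3, 0.1, -1.0]
grip_width: 0.0262
gripper_force: 39.6
```

>>> move_arm --pt "0 0 0 3.5 -2.9 -0.8 -1" --pt "0 0 0 6.9 -5.8 -1.6 -1" --pt "0 0 0 10.4 -8.7 -2.5 -1" --pt "0 0 0 13.8 -11.6 -2.5 -1" --pt "0 0 0 17.3 -14.5 -2.5 -1"

```text
time_s: 21.9
position: [0.5397, -0.0052, 0.2377]
tool_rot: [[0.866, 0.5, 0.002], [0.5, -0.866, -0.001], [0.002, 0.002, -1.0]]
ft_force: [0.4, -0.7, 0.3]
grip_width: 0.026
gripper_force: 39.6
```

>>> move_arm --pt "0 0 0 3.5 -2.9 0 -1" --pt "0 0 0 7 -5.8 0 -1" --pt "0 0 0 10.5 -8.8 0 -1" --pt "0 0 0 13.9 -11.6 0 -1" --pt "0 0 0 13.9 -11.6 0 -1"

```text
time_s: 22.4
position: [0.6022, 0.1674, 0.2365]
tool_rot: [[0.864, 0.504, 0.001], [0.504, -0.864, 0.001], [0.002, -0.0, -1.0]]
ft_force: [-0.9, -1.3, -0.5]
grip_width: 0.0262
gripper_force: 39.6
```

>>> move_arm --pt "0 0 0 0 0 0 -1" --pt "0 0 0 0 0 0 -1"

```text
time_s: 22.6
position: [0.6016, 0.1621, 0.2369]
tool_rot: [[0.866, 0.499, 0.0], [0.499, -0.866, -0.0], [0.0, 0.0, -1.0]]
ft_force: [0.7, 0.6, 0.1]
grip_width: 0.0261
gripper_force: 39.6
```

```bash
python3 - <<'E'
from h import *
p=env.get_image("wrist");save(p,"w13")
r=env.tip_of("tube_mouth",p);print([(np.round(b["pixel"],1),round(b["conf"],2),atz(p,b["pixel"],.166)) for b in r])
s=env.observe();print(s["grip_width"])
plan((.602,.1625,.168),30)
E
```

```text
[(array([283.2, 221.4]), 0.77, array([0.60159401, 0.16012787, 0.166     ]))]
0.02607661670396896
at [0.6017 0.1617 0.2369] yaw 29.91 q [ 4.2 29.1 61.2 -0.  89.7 64.3]
rows 2 turn [ 0.  -0.  -0.1] shift [ 0.06 -0.06  6.89]
```

>>> move_arm --pt "0 0 0 0 0 3.5 -1" --pt "0 0 0 0 0 6 -1" --pt "0 0 0 0 0 6.9 -1" --pt "0 0 0 0 0 6.9 -1" --pt "0 0 0 0 0 6.9 -1"

```text
time_s: 23.2
position: [0.6025, 0.1626, 0.1688]
tool_rot: [[0.866, 0.5, 0.002], [0.5, -0.866, 0.0], [0.002, 0.001, -1.0]]
ft_force: [0.0, 0.8, -0.3]
grip_width: 0.0258
gripper_force: 39.6
```

>>> move_arm --pt "0 0 0 0 0 0 0.0" --pt "0 0 0 0 0 0 0.1" --pt "0 0 0 0 0 0 0.2" --pt "0 0 0 0 0 -4 0.2" --pt "0 0 0 0 0 -7 0.2"

```text
time_s: 23.7
position: [0.6019, 0.163, 0.2391]
tool_rot: [[0.866, 0.5, 0.001], [0.5, -0.866, 0.0], [0.0, 0.0, -1.0]]
ft_force: [0.8, 1.0, 0.9]
grip_width: 0.051
gripper_force: 0.0
```

```bash
python3 - <<'E'
from h import *
p=env.get_image("wrist");q=env.get_image("top")
a=cv2.resize(p["color"][60:360,130:430],(400,400));b=cv2.resize(q["color"][80:420,90:480],(400,400))
cv2.imwrite("pics/w14.png",np.hstack([a,b])[:,:,::-1])
t=env.get_image("scene")
for n in("tamper_grip","stand_mouth"):
  rs=[]
  for c in(q,t):
    r=env.tip_of(n,c);print(n,[(np.round(x["pixel"],1),round(x["conf"],2)) for x in r]); rs+= [ray(c,x["pixel"]) for x in r[:1]]
  if len(rs)>1: print(*tri(rs))
plan((.63,-.16,.30),30)
E
```

```text
tamper_grip [(array([309.1, 177.2]), 0.65)]
tamper_grip [(array([271. , 251.1]), 0.79)]
[ 0.63576908 -0.2044516   0.1562228 ] [np.float64(0.0007490494348778888), np.float64(0.0007490494348778488)]
stand_mouth [(array([305.8, 178.3]), 0.69)]
stand_mouth [(array([272.3, 260.1]), 0.85)]
[ 0.63932542 -0.20032958  0.11883097] [np.float64(0.0033175666857926042), np.float64(0.003317566685792502)]
at [0.6015 0.1629 0.2361] yaw 30.0 q [ 4.3 29.2 61.1 -0.  89.8 64.3]
rows 5 turn [-0.1  0.1 -0. ] shift [-8.55 18.36 -3.99]
rows 3 turn [ 0.  0. -0.] shift [-5.13 11.02 -2.4 ]
```

View pics/w14.png

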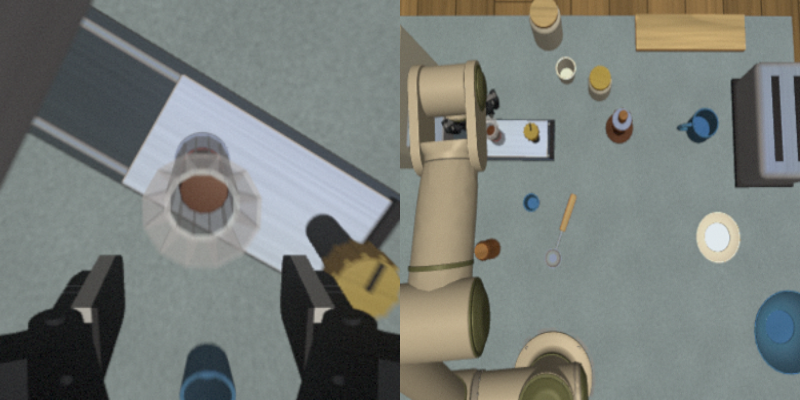

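>>> move_arm --pt "0 0 0 -1.9 4.2 -1 0.2" --pt "0 0 0 -3.8 8.4 -2 0.2" --pt "0 0 0 -5.7 12.6 -3 0.2" --pt "0 0 0 -7.6 16.8 -4 0.2" --pt "0 0 0 -9.5 21 -5 0.2"

```text
time_s: 24.55
position: [0.6244, -0.0682, 0.2868]
tool_rot: [[0.866, 0.5, -0.002], [0.5, -0.866, 0.001], [-0.001, -0.001, -1.0]]
ft_force: [0.8, 0.7, -0.2]
grip_width: 0.0514
gripper_force: 0.0
```

>>> move_arm --pt "0 0 0 -2 4.2 -0.5 0.2" --pt "0 0 0 -4 8.4 -1 0.2" --pt "0 0 0 -5.8 12.4 -1.4 0.2" --pt "0 0 0 -5.8 12.4 -1.4 0.2" --pt "0 0 0 -5.8 12.4 -1.4 0.2"

```text
time_s: 25.05
position: [0.6362, -0.2036, 0.2999]
tool_rot: [[0.867, 0.499, -0.002], [0.499, -0.867, 0.001], [-0.001, -0.002, -1.0]]
ft_force: [-0.3, 0.2, 0.5]
grip_width: 0.0511
gripper_force: 0.0
```

```bash
python3 - <<'E'
from h import *
p=env.get_image("wrist");save(p,"w15");t=env.get_image("scene")
for n,z in(("tamper_grip",.142),("stand_mouth",.11)):
  rs=[]
  for c in(p,t):
    r=env.tip_of(n,c);print(n,[(np.round(x["pixel"],1),round(x["conf"],2),atz(c,x["pixel"],z).round(4)) for x in r]); rs+= [ray(c,x["pixel"]) for x in r[:1]]
  if len(rs)>1: print(*tri(rs))
r=env.outline_of("tamper_grip",p);print([(np.round(x["bbox"],1),round(x["conf"],2)) for x in r])
plan((.638,-.203,.126),30)
E
```

```text
tamper_grip [(array([273.8, 190.2]), 0.84, array([ 0.6331, -0.1979,  0.142 ]))]
tamper_grip [(array([272.5, 252.9]), 0.63, array([ 0.6343, -0.1998,  0.142 ]))]
[ 0.63231209 -0.19819198  0.13798566] [np.float64(5.7731398234111527e-05), np.float64(5.773139823411749e-05)]
stand_mouth []
stand_mouth [(array([272.3, 258.6]), 0.88, array([ 0.6305, -0.1971,  0.11  ])), (array([301.9, 148.3]), 0.27, array([0.4101, 0.1004, 0.11  ]))]
[(array([274.5, 182.3,  58. ,  51.6]), 0.97)]
at [ 0.6365 -0.2019  0.3015] yaw 30.07 q [-27.7  33.   44.1   0.  103.   32.2]
rows 4 turn [ 0.  -0.   0.1] shift [ 0.07  0.17 17.55]
```

View pics/w15.png

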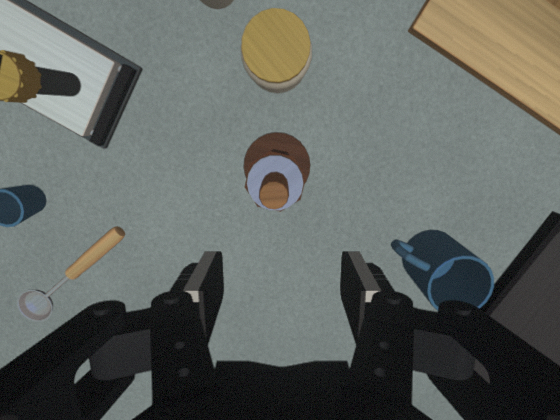

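>>> move_arm --pt "0 0 0 -0.1 -0.5 4 0.2" --pt "0 0 0 -0.1 -0.5 8.5 0.2" --pt "0 0 0 -0.1 -0.5 12.5 0.2" --pt "0 0 0 -0.1 -0.5 16 0.2" --pt "0 0 0 -0.1 -0.5 17.4 0.2" --squeeze 100

```text
time_s: 25.9
position: [0.6317, -0.1978, 0.1236]
tool_rot: [[0.866, 0.501, -0.005], [0.501, -0.866, 0.003], [-0.003, -0.005, -1.0]]
ft_force: [0.4, 0.2, -0.5]
grip_width: 0.0508
gripper_force: 0.0
```

>>> move_arm --pt "0 0 0 0 0 0 0.2" --pt "0 0 0 0 0 0 -1" --pt "0 0 0 0 0 0 -1" --pt "0 0 0 0 0 0 -1" --pt "0 0 0 0 0 0 -1"

```text
time_s: 26.4
position: [0.6337, -0.1991, 0.1292]
tool_rot: [[0.866, 0.5, 0.003], [0.5, -0.866, -0.001], [0.002, 0.003, -1.0]]
ft_force: [-0.6, 0.2, 6.3]
grip_width: 0.0233
gripper_force: 97.6
```

```bash
python3 - <<'E'
from h import *
s=env.observe();print({k:np.round(s[k],4) for k in("position","tool_rot","ft_force","wrist_torque","grip_width","gripper_force","q")})
E
```

```text
{'position': array([ 0.6337, -0.1991,  0.1292]), 'tool_rot': array([[ 0.866 ,  0.5001,  0.0031],
       [ 0.5001, -0.866 , -0.0013],
       [ 0.002 ,  0.0027, -1.    ]]), 'ft_force': array([-0.5877,  0.2137,  6.3296]), 'wrist_torque': array([0.1827, 0.0706, 0.0151]), 'grip_width': np.float64(0.0233), 'gripper_force': np.float64(97.6193), 'q': array([-2.76395e+01,  3.76912e+01,  6.33711e+01,  1.60000e-02,
        7.87431e+01,  3.23520e+01])}
```

>>> move_arm --pt "0 0 0 0 0 -2 -1" --pt "0 0 0 0 0 -6 -1" --pt "0 0 0 0 0 -10.5 -1" --pt "0 0 0 0 0 -15 -1" --pt "0 0 0 0 0 -19 -1"

```text
time_s: 26.9
position: [0.6327, -0.1988, 0.32]
tool_rot: [[0.866, 0.5, 0.001], [0.5, -0.866, -0.001], [0.001, 0.001, -1.0]]
ft_force: [0.3, -0.1, -2.5]
grip_width: 0.0227
gripper_force: 98.2
```

>>> move_arm --pt "0 0 0 1 -2 0 -1" --pt "0 0 0 2.8 -6 0 -1" --pt "0 0 0 4.7 -10 0 -1" --pt "0 0 0 6.6 -14 0 -1" --pt "0 0 0 8.4 -18 0 -1"

```text
time_s: 27.4
position: [0.6149, 0.0011, 0.3164]
tool_rot: [[0.866, 0.5, -0.001], [0.5, -0.866, 0.0], [-0.001, -0.001, -1.0]]
ft_force: [1.1, 0.4, -2.3]
grip_width: 0.0228
gripper_force: 98.5
```

>>> move_arm --pt "0 0 0 1.9 -4 0 -1" --pt "0 0 0 3.7 -8 0 -1" --pt "0 0 0 5.6 -12 0 -1" --pt "0 0 0 6.9 -14.9 0 -1" --pt "0 0 0 6.9 -14.9 0 -1"

```text
time_s: 27.9
position: [0.5996, 0.1667, 0.3164]
tool_rot: [[0.863, 0.505, -0.002], [0.505, -0.863, 0.001], [-0.001, -0.002, -1.0]]
ft_force: [-0.3, -0.4, -2.3]
grip_width: 0.0232
gripper_force: 98.4
```

>>> move_arm --pt "0 0 0 0 0 0 -1" --pt "0 0 0 0 0 0 -1" --pt "0 0 0 0 0 0 -1"

```text
time_s: 28.2
position: [0.6012, 0.1613, 0.3171]
tool_rot: [[0.867, 0.499, -0.0], [0.499, -0.867, -0.0], [-0.0, -0.0, -1.0]]
ft_force: [-0.6, -0.6, -2.0]
grip_width: 0.0227
gripper_force: 98.4
```

```bash
python3 - <<'E'
from h import *
s=env.observe();print({k:np.round(s[k],4) for k in("position","tool_rot","ft_force","wrist_torque","grip_width","gripper_force","q")})
p=env.get_image("wrist");save(p,"w16");t=env.get_image("scene")
for n,z in(("tamper_grip",.333),("tube_mouth",.166)):
  rs=[]
  for c in(p,t):
    r=env.tip_of(n,c);print(n,[(np.round(x["pixel"],1),round(x["conf"],2),atz(c,x["pixel"],z).round(4)) for x in r])
plan((.602,.1627,.30),30)
E
```

```text
{'position': array([0.6012, 0.1613, 0.3171]), 'tool_rot': array([[ 8.668e-01,  4.986e-01, -4.000e-04],
       [ 4.986e-01, -8.668e-01, -2.000e-04],
       [-4.000e-04, -0.000e+00, -1.000e+00]]), 'ft_force': array([-0.5676, -0.6416, -2.0139]), 'wrist_torque': array([0.0319, 0.0226, 0.0146]), 'grip_width': np.float64(0.0227), 'gripper_force': np.float64(98.4209), 'q': array([ 4.140900e+00,  2.740050e+01,  5.131240e+01, -9.500000e-03,
        1.013107e+02,  6.423190e+01])}
tamper_grip [(array([280.3, 279.5]), 0.84, array([0.6029, 0.1623, 0.333 ]))]
tamper_grip []
tube_mouth [(array([279.7, 191.7]), 0.77, array([0.601 , 0.1623, 0.166 ]))]
tube_mouth [(array([372.7, 162.2]), 0.66, array([0.605 , 0.1622, 0.166 ]))]
at [0.6011 0.1621 0.3173] yaw 29.97 q [  4.2  27.4  51.3  -0.  101.3  64.2]
rows 1 turn [ 0.  0. -0.] shift [ 0.11 -0.01  1.73]
```

View pics/w16.png

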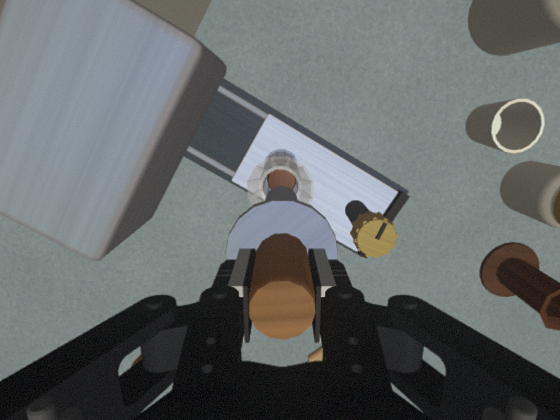

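>>> move_arm --pt "0 0 0 0.1 0 2 -1" --pt "0 0 0 0.1 0 3.5 -1" --pt "0 0 0 0.1 0 4.5 -1" --pt "0 0 0 0.1 0 5.2 -1" --pt "0 0 0 0.1 0 6 -1"

```text
time_s: 29.0
position: [0.6021, 0.1629, 0.2574]
tool_rot: [[0.866, 0.5, 0.001], [0.5, -0.866, 0.0], [0.001, 0.0, -1.0]]
ft_force: [-0.3, 0.4, -1.9]
grip_width: 0.0227
gripper_force: 98.4
```

>>> move_arm --pt "0 0 0 0 0 0.3 -1" --pt "0 0 0 0 0 0.6 -1" --pt "0 0 0 0 0 0.9 -1" --pt "0 0 0 0 0 1.2 -1" --pt "0 0 0 0 0 1.5 -1"

```text
time_s: 29.5
position: [0.6022, 0.1629, 0.243]
tool_rot: [[0.866, 0.5, 0.002], [0.5, -0.866, 0.0], [0.002, 0.001, -1.0]]
ft_force: [-0.8, 0.2, 3.6]
grip_width: 0.023
gripper_force: 98.6
```

>>> move_arm --pt "0 0 0 0 0 0.4 -1" --pt "0 0 0 0 0 0.8 -1" --pt "0 0 0 0 0 1.2 -1" --pt "0 0 0 0 0 1.6 -1" --pt "0 0 0 0 0 2.0 -1"

```text
time_s: 30.0
position: [0.602, 0.1629, 0.2221]
tool_rot: [[0.866, 0.5, 0.0], [0.5, -0.866, 0.0], [0.0, 0.0, -1.0]]
ft_force: [0.2, 0.1, 3.0]
grip_width: 0.0227
gripper_force: 98.7
```

>>> move_arm --pt "0 0 0 0 0 0.2 -1" --pt "0 0 0 0 0 0.4 -1" --pt "0 0 0 0 0 0.6 -1" --pt "0 0 0 0 0 0.7 -1" --pt "0 0 0 0 0 0.7 -1"

```text
time_s: 30.5
position: [0.6025, 0.1631, 0.2179]
tool_rot: [[0.866, 0.5, 0.004], [0.5, -0.866, 0.001], [0.004, 0.002, -1.0]]
ft_force: [-1.9, -0.1, 16.2]
grip_width: 0.0224
gripper_force: 100.6
```

>>> move_arm --pt "0 0 0 0 0 0.2 -1" --pt "0 0 0 0 0 0.3 -1" --pt "0 0 0 0 0 0.3 -1" --pt "0 0 0 0 0 0.3 -1"

```text
time_s: 30.9
position: [0.603, 0.1633, 0.2177]
tool_rot: [[0.866, 0.5, 0.009], [0.5, -0.866, 0.001], [0.008, 0.003, -1.0]]
ft_force: [-5.3, 1.0, 30.7]
grip_width: 0.0231
gripper_force: 102.2
```

>>> move_arm --pt "0 0 0 0 0 -1 -1" --pt "0 0 0 0 0 -3 -1" --pt "0 0 0 0 0 -5 -1" --pt "0 0 0 0 0 -7.5 -1" --pt "0 0 0 0 0 -10.4 -1"

```text
time_s: 31.4
position: [0.6014, 0.1629, 0.3154]
tool_rot: [[0.866, 0.5, -0.004], [0.5, -0.866, -0.0], [-0.004, -0.002, -1.0]]
ft_force: [-0.3, -0.2, -2.2]
grip_width: 0.0228
gripper_force: 98.5
```

```bash
python3 - <<'E'
from h import *
s=env.observe();print({k:np.round(s[k],4) for k in("position","ft_force","wrist_torque","grip_width","q")})
p=env.get_image("wrist")
for n,z in(("tamper_grip",None),):
  r=env.tip_of(n,p);print([(np.round(x["pixel"],1),round(x["conf"],2)) for x in r])
plan((.6337,-.1991,.325),30)
E
```

```text
{'position': array([0.6014, 0.1629, 0.3154]), 'ft_force': array([-0.3133, -0.1594, -2.1824]), 'wrist_torque': array([-0.0006, -0.0245,  0.0018]), 'grip_width': np.float64(0.0228), 'q': array([4.282500e+00, 2.760460e+01, 5.123550e+01, 4.100000e-03,
       1.014118e+02, 6.428530e+01])}
[(array([281.5, 278.7]), 0.56)]
at [0.6025 0.163  0.3192] yaw 30.0 q [  4.3  27.4  50.9   0.  101.3  64.3]
rows 5 turn [ 0.1 -0.3  0. ] shift [-9.63 20.57 -0.36]
rows 3 turn [0. 0. 0.] shift [-5.78 12.34 -0.22]
```

>>> move_arm --pt "0 0 0 -1 2 -0.3 -1" --pt "0 0 0 -2.8 6 -0.3 -1" --pt "0 0 0 -4.7 10 -0.3 -1" --pt "0 0 0 -6.6 14 -0.3 -1" --pt "0 0 0 -8.4 18 -0.3 -1"

```text
time_s: 32.0
position: [0.6187, -0.0366, 0.3172]
tool_rot: [[0.866, 0.5, -0.003], [0.5, -0.866, 0.001], [-0.003, -0.003, -1.0]]
ft_force: [1.0, -0.1, -2.1]
grip_width: 0.0231
gripper_force: 98.7
```

>>> move_arm --pt "0 0 0 -1.9 4 0 -1" --pt "0 0 0 -3.7 8 0 -1" --pt "0 0 0 -5.6 12 0 -1" --pt "0 0 0 -7 14.9 0 -1" --pt "0 0 0 -7 14.9 0 -1"

```text
time_s: 32.5
position: [0.6325, -0.2033, 0.3157]
tool_rot: [[0.869, 0.496, -0.005], [0.496, -0.869, 0.001], [-0.003, -0.004, -1.0]]
ft_force: [-0.4, 0.9, -2.5]
grip_width: 0.0235
gripper_force: 98.7
```

>>> move_arm --pt "0 0 0 0 0 0 -1" --pt "0 0 0 0 0 0 -1" --pt "0 0 0 0 0 0 -1"

```text
time_s: 32.8
position: [0.6331, -0.1977, 0.3192]
tool_rot: [[0.865, 0.501, -0.0], [0.501, -0.865, 0.0], [-0.0, -0.0, -1.0]]
ft_force: [0.7, -0.0, -1.8]
grip_width: 0.0232
gripper_force: 98.7
```

```bash
python3 - <<'E'
from h import *
plan((.6337,-.1991,.132),30)
E
```

```text
at [ 0.6331 -0.1977  0.3192] yaw 30.09 q [-27.6  32.3  42.4   0.  105.3  32.4]
rows 4 turn [-0.   0.   0.1] shift [-1.000e-02  1.600e-01  1.872e+01]
```

>>> move_arm --pt "0 0 0 0 0.1 4 -1" --pt "0 0 0 0 0.1 8 -1" --pt "0 0 0 0 0.1 11 -1" --pt "0 0 0 0 0.1 13.5 -1" --pt "0 0 0 0 0.1 16 -1"

```text
time_s: 33.3
position: [0.6335, -0.1987, 0.1583]
tool_rot: [[0.865, 0.501, -0.0], [0.501, -0.865, 0.0], [0.0, -0.0, -1.0]]
ft_force: [1.9, 0.8, -1.4]
grip_width: 0.0231
gripper_force: 99.0
```

>>> move_arm --pt "0 0 0 0 0 1 -1" --pt "0 0 0 0 0 2 -1" --pt "0 0 0 0 0 2.6 -1" --pt "0 0 0 0 0 2.8 -1" --pt "0 0 0 0 0 2.8 -1"

```text
time_s: 33.8
position: [0.6337, -0.1999, 0.1318]
tool_rot: [[0.866, 0.5, 0.001], [0.5, -0.866, -0.0], [0.0, 0.001, -1.0]]
ft_force: [-1.1, 0.2, -2.4]
grip_width: 0.0229
gripper_force: 99.0
```

>>> move_arm --pt "0 0 0 0 0 0.2 -1" --pt "0 0 0 0 0 0.2 -0.3" --pt "0 0 0 0 0 0.1 0.1" --pt "0 0 0 0 0 0 0.3" --pt "0 0 0 0 0 0 0.3"

```text
time_s: 34.3
position: [0.6337, -0.2, 0.1319]
tool_rot: [[0.866, 0.5, 0.001], [0.5, -0.866, -0.0], [0.001, 0.001, -1.0]]
ft_force: [1.0, 0.3, -0.6]
grip_width: 0.0554
gripper_force: 0.0
```

>>> move_arm --pt "0 0 0 0 0 -2 0.3" --pt "0 0 0 0 0 -5 0.3" --pt "0 0 0 0 0 -9 0.3" --pt "0 0 0 0 0 -13 0.3" --pt "0 0 0 0 0 -17 0.3"

```text
time_s: 34.8
position: [0.6332, -0.1997, 0.3032]
tool_rot: [[0.866, 0.5, 0.0], [0.5, -0.866, -0.0], [0.0, 0.0, -1.0]]
ft_force: [0.9, 0.3, -0.5]
grip_width: 0.0558
gripper_force: 0.0
```

```bash
python3 - <<'E'
from h import *
p=env.get_image("wrist");save(p,"w17");t=env.get_image("scene")
for n,z in(("tamper_grip",.142),("knob_grip",.122)):
  for c in(p,t):
    r=env.tip_of(n,c);print(n,[(np.round(x["pixel"],1),round(x["conf"],2),atz(c,x["pixel"],z).round(4)) for x in r])
r=env.outline_of("tamper_grip",p);print([(np.round(x["bbox"],1),round(x["conf"],2)) for x in r])
print(env.observe()["ft_force"])
plan((.602,.0536,.27),8)
E
```

```text
tamper_grip [(array([279.1, 190.9]), 0.83, array([ 0.6316, -0.199 ,  0.142 ]))]
tamper_grip [(array([272.4, 252.2]), 0.98, array([ 0.6327, -0.1988,  0.142 ]))]
knob_grip [(array([14. , 73.1]), 0.58, array([0.6031, 0.0559, 0.122 ]))]
knob_grip [(array([340.1, 193. ]), 0.66, array([0.6005, 0.0551, 0.122 ]))]
[]
[ 0.39080189  0.0249072  -0.72240156]
at [ 0.6332 -0.1998  0.2997] yaw 29.99 q [-27.7  32.6  45.   -0.  102.6  32.3]
rows 5 turn [-0.1  0.1 18.3] shift [  8.31 -19.58   2.51]
rows 1 turn [0.  0.  3.7] shift [ 0.34 -4.24  0.49]
```

>>> move_arm --pt "0 0 4 1.5 -3.9 0.4 0.45" --pt "0 0 8 3.2 -7.8 0.8 0.45" --pt "0 0 12 4.9 -11.7 1.2 0.45" --pt "0 0 16 6.6 -15.6 1.6 0.45" --pt "0 0 20 8.3 -19.6 2 0.45"

```text
time_s: 35.65
position: [0.6067, 0.0129, 0.28]
tool_rot: [[0.985, 0.17, -0.002], [0.17, -0.985, 0.0], [-0.002, -0.001, -1.0]]
ft_force: [0.5, 0.7, 0.8]
grip_width: 0.062
gripper_force: 0.0
```

```bash
python3 - <<'E'
from h import *
plan((.602,.0536,.26),5.3)
E
```

```text
at [0.6067 0.0129 0.28  ] yaw 9.81 q [-9.9 26.3 59.1  0.  94.8 70.2]
rows 1 turn [-0.   0.1  4.5] shift [ 0.24 -4.08  2.  ]
```

>>> move_arm --pt "0 0 4.5 0.2 -4 1 0.45" --pt "0 0 4.5 0.2 -4 2 0.45" --pt "0 0 4.5 0.2 -4 2 0.45" --pt "0 0 4.5 0.2 -4 2 0.45" --squeeze 80

```text
time_s: 36.05
position: [0.6025, 0.0502, 0.2608]
tool_rot: [[0.995, 0.095, -0.001], [0.095, -0.995, -0.0], [-0.001, -0.0, -1.0]]
ft_force: [0.3, 0.6, 0.6]
grip_width: 0.0619
gripper_force: 0.0
```

```bash
python3 - <<'E'
from h import *
p=env.get_image("wrist");r=env.tip_of("knob_grip",p);print([(np.round(x["pixel"],1),round(x["conf"],2),atz(p,x["pixel"],.122).round(4)) for x in r])
plan((.602,.0536,.103),5.3)
E
```

```text
[(array([275.6, 196. ]), 0.79, array([0.6018, 0.0545, 0.122 ]))]
at [0.6028 0.0498 0.2614] yaw 5.42 q [-6.5 26.5 61.7 -0.  91.8 78.1]
rows 4 turn [ 0.  -0.   0.1] shift [-0.04 -0.38 15.84]
```

>>> move_arm --pt "0 0 0 -0.05 -0.4 4 0.45" --pt "0 0 0 -0.05 -0.4 8 0.45" --pt "0 0 0 -0.05 -0.4 12 0.45" --pt "0 0 0 -0.05 -0.4 15 0.45" --pt "0 0 0 -0.05 -0.4 15.8 0.45"

```text
time_s: 36.65
position: [0.6004, 0.0541, 0.1004]
tool_rot: [[0.996, 0.095, -0.005], [0.095, -0.996, 0.0], [-0.005, -0.001, -1.0]]
ft_force: [0.4, 0.3, 0.4]
grip_width: 0.0619
gripper_force: 0.0
```

>>> move_arm --pt "0 0 0 0 0 0 0.45" --pt "0 0 0 0 0 0 -1" --pt "0 0 0 0 0 0 -1" --pt "0 0 0 0 0 0 -1" --pt "0 0 0 0 0 0 -1"

```text
time_s: 37.15
position: [0.6028, 0.0542, 0.1058]
tool_rot: [[0.995, 0.096, 0.005], [0.096, -0.995, -0.002], [0.005, 0.002, -1.0]]
ft_force: [-0.5, -4.4, 7.4]
grip_width: 0.0379
gripper_force: 79.9
```

>>> move_arm --pt "0 0 -8.5 0.05 -0.49 0 -1" --pt "0 0 -17 0.1 -0.98 0 -1" --pt "0 0 -25.5 0.14 -1.48 0 -1" --pt "0 0 -34 0.19 -1.97 0 -1" --pt "0 0 -42.5 0.24 -2.46 0 -1"

```text
time_s: 37.65
position: [0.6026, 0.0796, 0.1058]
tool_rot: [[0.665, 0.747, 0.004], [0.747, -0.665, -0.0], [0.003, 0.003, -1.0]]
ft_force: [-0.9, -0.6, 8.0]
grip_width: 0.0385
gripper_force: 79.8
```

>>> move_arm --pt "0 0 -8.5 0.37 -0.33 0 -1" --pt "0 0 -17 0.74 -0.66 0 -1" --pt "0 0 -25.5 1.1 -0.99 0 -1" --pt "0 0 -34 1.47 -1.32 0 -1" --pt "0 0 -42.5 1.84 -1.65 0 -1"

```text
time_s: 38.15
position: [0.6021, 0.1047, 0.1058]
tool_rot: [[-0.014, 1.0, 0.003], [1.0, 0.014, 0.0], [0.0, 0.003, -1.0]]
ft_force: [-3.1, -1.3, 9.0]
grip_width: 0.038
gripper_force: 79.9
```

>>> move_arm --pt "0 0 -8.5 0.49 0 0 -1" --pt "0 0 -17 0.99 0 0 -1" --pt "0 0 -25.5 1.48 0.01 0 -1" --pt "0 0 -34 1.98 0.02 0 -1" --pt "0 0 -42.5 2.47 0.02 0 -1"

```text
time_s: 38.65
position: [0.6016, 0.1292, 0.1057]
tool_rot: [[-0.686, 0.727, 0.002], [0.727, 0.686, -0.0], [-0.001, 0.001, -1.0]]
ft_force: [-5.1, -3.3, 10.6]
grip_width: 0.038
gripper_force: 80.2
```

>>> move_arm --pt "0 0 -8.5 0.36 0.34 0 -1" --pt "0 0 -17 0.72 0.67 0 -1" --pt "0 0 -25.5 1.09 1.01 0 -1" --pt "0 0 -34 1.45 1.34 0 -1" --pt "0 0 -42.5 1.81 1.68 0 -1"

```text
time_s: 39.15
position: [0.6015, 0.1533, 0.1057]
tool_rot: [[-0.997, 0.073, 0.001], [0.073, 0.997, -0.001], [-0.001, -0.001, -1.0]]
ft_force: [-5.9, -5.8, 10.3]
grip_width: 0.0383
gripper_force: 80.4
```

>>> move_arm --pt "0 0 -3 0.01 0.13 0 -1" --pt "0 0 -4 0.01 0.13 0 -1" --pt "0 0 -6 0.01 0.13 0 -1" --pt "0 0 -6 0.01 0.13 0 -1" --pt "0 0 -6 0.01 0.13 0 -1"

```text
time_s: 39.65
position: [0.6027, 0.1539, 0.1058]
tool_rot: [[-1.0, -0.024, 0.004], [-0.024, 1.0, -0.002], [-0.004, -0.002, -1.0]]
ft_force: [-1.6, -7.6, 6.6]
grip_width: 0.0384
gripper_force: 81.6
```

```bash
python3 - <<'E'
from h import *
s=env.observe();print({k:np.round(s[k],4) for k in("position","tool_rot","ft_force","wrist_torque","q")})
E
```

```text
{'position': array([0.6027, 0.1539, 0.1058]), 'tool_rot': array([[-0.9997, -0.024 ,  0.0042],
       [-0.024 ,  0.9997, -0.0015],
       [-0.0041, -0.0016, -1.    ]]), 'ft_force': array([-1.6246, -7.6078,  6.5794]), 'wrist_torque': array([-1.0158,  0.0562, -0.8019]), 'q': array([  3.478 ,  35.0245,  73.0297,  -0.1061,  71.7132, -87.8633])}
```

>>> move_arm --pt "0 0 0 0 0 0 0.3" --pt "0 0 0 0 0 0 0.45" --pt "0 0 0 0 0 0 0.45" --pt "0 0 0 0 0 -4 0.45" --pt "0 0 0 0 0 -8.5 0.45"

```text
time_s: 40.15
position: [0.6008, 0.1554, 0.1881]
tool_rot: [[-1.0, -0.026, -0.004], [-0.026, 1.0, -0.0], [0.004, 0.0, -1.0]]
ft_force: [-0.0, 0.4, -0.7]
grip_width: 0.0619
gripper_force: 0.0
```

>>> move_arm --pt "0 0 0 0 0 -4 0.45" --pt "0 0 0 0 0 -8 0.45" --pt "0 0 0 0 -2 -9 0.45" --pt "0 0 0 0 -4 -9 0.45" --pt "0 0 0 0 -4 -9 0.45"

```text
time_s: 40.65
position: [0.6027, 0.1137, 0.2787]
tool_rot: [[-1.0, -0.024, 0.001], [-0.024, 1.0, -0.0], [-0.001, -0.0, -1.0]]
ft_force: [0.9, 1.0, 0.2]
grip_width: 0.0618
gripper_force: 0.0
```

```bash
python3 - <<'E'
from h import *
p=env.get_image("wrist");save(p,"w18");t=env.get_image("scene");tp=env.get_image("top")
for n,z,cs in(("tamper_grip",.142,(t,tp)),("knob_grip",.122,(p,t,tp)),("stand_mouth",.11,(t,tp)),("tablet0_mid",.01,(p,t,tp))):
  for c in cs:
    r=env.tip_of(n,c);print(n,[(np.round(x["pixel"],1),round(x["conf"],2),atz(c,x["pixel"],z).round(4)) for x in r])
s=env.observe();print(s["ft_force"],s["time_s"],s["position"])
E
```

```text
tamper_grip [(array([272.6, 253. ]), 0.55, array([ 0.6346, -0.1998,  0.142 ]))]
tamper_grip [(array([307.2, 173.2]), 0.74, array([ 0.6508, -0.1999,  0.142 ])), (array([140.7, 189. ]), 0.17, array([0.6068, 0.2644, 0.142 ]))]
knob_grip [(array([320.1, 192.6]), 0.7, array([0.6039, 0.147 , 0.122 ]))]
knob_grip [(array([366.8, 175.2]), 0.61, array([0.6035, 0.1532, 0.122 ])), (array([359.4, 285.8]), 0.6, array([ 0.8106, -0.1029,  0.122 ]))]
knob_grip []
stand_mouth [(array([268.9, 258.8]), 0.74, array([ 0.6258, -0.2033,  0.11  ]))]
stand_mouth [(array([305.5, 179.7]), 0.66, array([ 0.6391, -0.1974,  0.11  ]))]
tablet0_mid []
tablet0_mid []
tablet0_mid []
[ 0.19818835 -0.30883253  0.56023709] 41.3 [0.60259137 0.11531724 0.27827548]
```

```bash
python3 -c "
from rig import env
print(env.close_job())"
```

```text
the job is handed in; nothing more can be done
None
```

I handed the job in at about 41 s; no verdict came back, but the arm and camera readings show every step done: carriage out, all three tablets found dropped in the tube and tamped to the bottom at about 30 N, tamper back in its stand, carriage home against its stop.

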